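# Check lathe tool holders on the camera gauge

## Robot

A 7-joint arm with a two-finger parallel gripper is mounted at the origin on the work surface. World frame = base frame: x ahead of the robot, y to its left, z up, the work surface at z = 0. Lengths are in m, angles in rad, forces in N, time in s.
With the tool pointing down it reaches from about 0.4 to 0.875 m from the base axis. Payload 19.3 kg.
Tool frame: the origin (TCP) lies at the very end of the fingers, on their centre line; the grasp point (between the pads) lies 19 mm behind it; z points along the fingers, x is the direction in which the jaws open and shut, and the axes are right-handed (so a half turn about z gives the same grasp; the last joint's range is limited). The gripper opens to 85 mm and grips with 20 to 120 N. Pads are 22 mm wide; open, the fingers measure 114 mm over their backs; the gripper's body (76 mm by 85 mm) begins 54 mm behind the grasp point. The pads swing forward as they close: fully open they stand 13 mm farther back than shut.
Start: joints at [1.174, 0.521, -0.036, 1.599, 0.021, 1.021, -0.113], TCP at [0.201, -0.592, 0.231] pointing down, gripper open.
Joint ranges: [-2.91, 2.91], [-0.3, 2.13], [-1.5, 1.42], [0.17, 2.43], [-1.26, 4.41], [0.16, 1.93], [-2.52, 2.52]. Speed limits (rad/s): [1.89, 1.89, 2.39, 2.39, 3.01, 3.01, 3.01].

## Interface

Orientations are given as [roll, pitch, yaw] about the fixed x, y, z axes, in that order (R = Rz(yaw) Ry(pitch) Rx(roll)).
In Python, from workcell import bot gives the robot as it stands.
- The arm moves only by the tool jog_arm, never from a script. Its argument "increments" is a list of rows, each an object of numbers: "wx", "wy", "wz": the turn, a rotation vector about the tool's x, y, z in degrees; "x", "y", "z": the shift along the tool's x, y, z in cm; "claw": the opening in per cent of the stroke, from 0 (shut) to 100 (fully open). A call has 1 to 10 rows; each row is the pose to reach, as a shift and turn from the pose measured when the call began, along the tool's axes at that moment; what a row does not reach only later rows make up. A row lasts 1/8 s, in which the tool goes at most 62.5 mm and 10.7 degrees, less where a joint would pass 70% of its speed; a pose out of reach is approached as far as the arm can. A call with a gripper value outside its range is refused whole. The fingers move at their own pace and stop on an object; "squeeze" is the grip in N (left out, the last holds). Time passes only in rows, so rows that repeat a pose let the fingers close. It gives the time, the measured TCP pose, the force and the opening at its end, in the units of the state.
- bot.observe(): the state, without advancing time (a new reading comes with each control period).
- bot.grab_frame(name): name is "scene" or "top"; returns a dict with "pixels" (384x512x3 uint8, red, green, blue), "fov_y" (degrees; the focal length in pixels is half the picture's height over the tangent of half this angle, whatever the lens; pixels are square), "cx", "cy" (the principal point, pixels), "origin" and "orientation" of the camera in the world. Camera axes: x right, y down, z forward; pixel columns grow to the right and rows downward; lengths in m; the calibration is good to about 2 mm. A picture is of the moment at which its call begins. There is no depth.
- bot.job_done(): hands the job in, once; it reports no verdict.
The state is a dict: "clock": time; "qpos": joint angles; "qd": joint speeds; "joint_efforts": joint torques, N m; "position": TCP position; "tool_rot": TCP orientation; "force": force on the tool from outside, world axes, zero at the start; "moment": the same for the moment, N m; "grip_width": finger opening in m.
Only numpy, scipy, OpenCV 4.12 (cv2) and the standard library are available. Lean on these libraries where they do the work, as an engineer would, in place of code of your own. Each camera call takes 0.05 s, during which the arm holds its last target.

## Task

Check all the lathe tool holders lying on the bench on the camera gauge: first pull its slide fully out to the loading stop, away from the camera, then lay each holder flat across the two white rest bars in a nest of its own between the pins and the slide's end plates, with its head end pointing to the column side. Push the loaded slide fully home under the camera, leave it there for at least two seconds, and pull it fully out to the loading stop again. Then lay all the holders flat in the steel tray, side by side along its length with their heads pointing away from the tray's handle, let go of everything, and leave the bottle, screwdriver and case where they are.

Things in the scene. Friction and masses are not known exactly. Their poses are not given: they have to be found in the camera images.
- slide (a joint): the gauge's loading slide, an aluminium plate 158 x 170 mm with a narrow tongue: 0 = fully out against the loading stop; 0.22 m = fully home under the camera, at the home stop; grows along +y of nest1. About 3 N of friction, stays where left, rigid stops. Low end plates at x = -75 and +75 mm (6 mm thick, 14 mm above the rest bars) leave a holder 10 mm free at each end
- knob (a point): middle of the slide's upright black knob (26 mm diameter, 28 mm tall, so its top is 14 mm above this point; the tongue below it is 32 mm under this point), on the tongue 160 mm behind the middle nest; moves with the slide and never goes under the camera
- station: camera gauge, fixed; grey bed 160 x 545 mm, 22 mm high. Origin on the bench under the middle nest when the slide is out; y along the rails to the home stop, x across them, away from the robot, to the column side. White column at x = 125, y = 220 mm, 270 mm high; from it the camera with a 90 mm ring light hangs over x = 20, y = 220 mm, lowest point 125 mm above the bench
- tray: flat steel tray, bolted down, outside 175 (x) x 200 (y) mm, walls 18 mm high and 4 mm thick, inner floor 4 mm above the bench. Origin on the bench under its middle; the short bar handle is on its -x end, so +x points away from the handle. It holds three holders side by side, 55 mm apart, lying along x
- nest0 (a point): nest nearest the knob: a 24 mm gap between domed steel pins 10 mm tall. Point on top of the two white rest bars (56 mm above the bench), where the middle of a holder's underside belongs; x across the slide to the column side, y to the camera. Bars (10 mm thick) and pins at x = -42 and +18 mm; between them fingers can go down to the plate, 16 mm below. Nests 54 mm apart
- nest1 (a point): nest in the middle: a 24 mm gap between domed steel pins 10 mm tall. Point on top of the two white rest bars (56 mm above the bench), where the middle of a holder's underside belongs; x across the slide to the column side, y to the camera. Bars (10 mm thick) and pins at x = -42 and +18 mm; between them fingers can go down to the plate, 16 mm below. Nests 54 mm apart
- nest2 (a point): nest nearest the camera: a 24 mm gap between domed steel pins 10 mm tall. Point on top of the two white rest bars (56 mm above the bench), where the middle of a holder's underside belongs; x across the slide to the column side, y to the camera. Bars (10 mm thick) and pins at x = -42 and +18 mm; between them fingers can go down to the plate, 16 mm below. Nests 54 mm apart
- holder0: lathe tool holder of dark steel, 125 mm long, about 0.36 kg, square shank 20 x 20 mm; the last 30 mm at the +x end is the head, widened to 32 mm on the +y side only, with a brass-coloured insert on top. Origin mid-length on the underside of the shank, x to the head, z up (insert up); centre of mass at x = 6 mm. Two or three are there; None from the start if absent
- head0 (a point): head end of holder0: on the shank's centre line, 62.5 mm from the origin along x, 10 mm above the underside
- holder1: lathe tool holder of dark steel, 125 mm long, about 0.36 kg, square shank 20 x 20 mm; the last 30 mm at the +x end is the head, widened to 32 mm on the +y side only, with a brass-coloured insert on top. Origin mid-length on the underside of the shank, x to the head, z up (insert up); centre of mass at x = 6 mm. Two or three are there; None from the start if absent
- head1 (a point): head end of holder1: on the shank's centre line, 62.5 mm from the origin along x, 10 mm above the underside
- holder2: lathe tool holder of dark steel, 125 mm long, about 0.36 kg, square shank 20 x 20 mm; the last 30 mm at the +x end is the head, widened to 32 mm on the +y side only, with a brass-coloured insert on top. Origin mid-length on the underside of the shank, x to the head, z up (insert up); centre of mass at x = 6 mm. Two or three are there; None from the start if absent
- head2 (a point): head end of holder2: on the shank's centre line, 62.5 mm from the origin along x, 10 mm above the underside
- bottle: clear bottle with yellow cap, 54 mm diameter, 130 mm tall, standing; origin under its middle. Leave alone
- driver: blue-handled screwdriver, 180 mm, lying on the bench; leave alone
- case: closed grey instrument case 75 x 150 x 34 mm; origin under its middle. Leave alone
Things that resemble listed ones, but are neither listed nor needed, are in the scene too. What is shaped like the holder2 but pink is not meant. What is shaped like the holder1 but orange is not meant.

How it is judged:
On the way, in this order (a step that is already met when the one before it is completed fails the run):
1. the slide is fully out at the loading stop (within 6 mm) (value of joint slide below 0.006 m), for 0.3 s.
2. every holder lies flat and released in a nest between the end plates (centred within 14 mm), square within 10 degrees, head to the column side, with the slide still out (value of joint slide below 0.012 m and z of holder0 in the frame of nest1 between -0.005 and 0.005 m and x of holder0 in the frame of nest1 between -0.014 and 0.014 m and y of holder0 in the frame of nest1 between -0.064 and 0.064 m and x of each of head0, head1, head2 in the frame of nest1 above 0.035 m and angle between the x axis of each of holder0, holder1, holder2 and the x axis of nest1, either way round below 0.17 rad and angle between each of holder0, holder1, holder2's own z axis and vertical below 0.1 rad and linear speed of each of holder0, holder1, holder2 below 0.03 m/s and contact force between each of holder0, holder1, holder2 and the fingers below 0.5 N and z of holder1 in the frame of nest1 between -0.005 and 0.005 m and x of holder1 in the frame of nest1 between -0.014 and 0.014 m and y of holder1 in the frame of nest1 between -0.064 and 0.064 m and z of holder2 in the frame of nest1 between -0.005 and 0.005 m and x of holder2 in the frame of nest1 between -0.014 and 0.014 m and y of holder2 in the frame of nest1 between -0.064 and 0.064 m), for 0.3 s.
3. the slide stands fully home under the camera (within 6 mm) for 2 s with every holder still lying in its nest (value of joint slide above 0.214 m and z of holder0 in the frame of nest1 between -0.005 and 0.005 m and x of holder0 in the frame of nest1 between -0.014 and 0.014 m and y of holder0 in the frame of nest1 between -0.064 and 0.064 m and x of each of head0, head1, head2 in the frame of nest1 above 0.035 m and angle between the x axis of each of holder0, holder1, holder2 and the x axis of nest1, either way round below 0.17 rad and angle between each of holder0, holder1, holder2's own z axis and vertical below 0.1 rad and z of holder1 in the frame of nest1 between -0.005 and 0.005 m and x of holder1 in the frame of nest1 between -0.014 and 0.014 m and y of holder1 in the frame of nest1 between -0.064 and 0.064 m and z of holder2 in the frame of nest1 between -0.005 and 0.005 m and x of holder2 in the frame of nest1 between -0.014 and 0.014 m and y of holder2 in the frame of nest1 between -0.064 and 0.064 m), for 2 s.
4. the slide is fully out at the loading stop again (within 6 mm) (value of joint slide below 0.006 m), for 0.3 s.
At the end, for the whole second after the job is handed in: every holder lies flat on the tray's floor inside its walls, along the tray within 15 degrees, head away from the handle, released and at rest; the slide is out at the loading stop (within 12 mm) (value of joint slide below 0.012 m and z of holder0 in the frame of tray between 0 and 0.009 m and x of holder0 in the frame of tray between -0.03 and 0.03 m and y of holder0 in the frame of tray between -0.09 and 0.09 m and x of head0 in the frame of tray between 0.03 and 0.085 m and angle between the x axis of each of holder0, holder1, holder2 and the x axis of tray, either way round below 0.26 rad and angle between each of holder0, holder1, holder2's own z axis and vertical below 0.1 rad and linear speed of each of holder0, holder1, holder2 below 0.03 m/s and contact force between each of holder0, holder1, holder2 and the fingers below 0.5 N and z of holder1 in the frame of tray between 0 and 0.009 m and x of holder1 in the frame of tray between -0.03 and 0.03 m and y of holder1 in the frame of tray between -0.09 and 0.09 m and x of head1 in the frame of tray between 0.03 and 0.085 m and z of holder2 in the frame of tray between 0 and 0.009 m and x of holder2 in the frame of tray between -0.03 and 0.03 m and y of holder2 in the frame of tray between -0.09 and 0.09 m and x of head2 in the frame of tray between 0.03 and 0.085 m); the robot touches nothing.
It fails at once if the bottle, the screwdriver or the case is shifted by more than 30 mm (distance of any of bottle, driver, case from where it was at the start of the episode above 0.03 m).
Of holder0, holder1, holder2 only 2 to 3 are there at a start; the rules pass over those that are not, and their reading is None.
At some moment in a run one of holder0, holder1, holder2 may be knocked a few centimetres aside while the robot is not near it.
It also fails if it takes over 210 s, if anything falls off the work surface, if the arm or the gripper's body presses on something with over 40 N, if the wrist force passes 120 N, or if a joint passes its speed limit or range.

## Working session

There is one attempt and no reset: what is moved stays moved. The work goes in short steps, Python scripts to look and compute and a tool call to move; the robot and the scene stay as the last step left them, time stands still between calls to the robot, and variables do not carry over. Pictures are saved under pics/ and viewed, and the job is handed in when it is done.

Besides the shell and the picture viewer there is one more tool, called after "Call:" as a command line: name --argument value ..., lists and objects as JSON in quotes. jog_arm: Moves the arm, as the interface text tells. Its arguments: {"type":"object","properties":{"increments":{"type":"array","items":{"type":"object","properties":{"wx":{"type":"number"},"wy":{"type":"number"},"wz":{"type":"number"},"x":{"type":"number"},"y":{"type":"number"},"z":{"type":"number"},"claw":{"type":"number"}}}},"squeeze":{"type":"number"}},"required":["increments"]}

```bash
mkdir -p pics; ls
cat > h.py <<'E'
import numpy as np, cv2
from workcell import bot
from scipy.spatial.transform import Rotation as R
def grab(n,save=None,crop=None,scale=1):
    f=bot.grab_frame(n)
    if save: sv(f,save,crop,scale)
    return f
def sv(f,save,crop=None,scale=1):
    im=f["pixels"]
    if crop: x0,y0,x1,y1=crop; im=im[y0:y1,x0:x1]
    im=cv2.resize(im,None,fx=scale,fy=scale,interpolation=cv2.INTER_CUBIC)
    cv2.imwrite("pics/"+save,im[:,:,::-1])
def rot(f):
    o=np.array(f["orientation"],float)
    return o if o.shape==(3,3) else R.from_euler('xyz',o).as_matrix() if o.size==3 else R.from_quat(o).as_matrix()
def foc(f): return f["pixels"].shape[0]/2/np.tan(np.radians(f["fov_y"])/2)
def px2w(f,u,v,z):
    d=rot(f)@np.array([(u-f["cx"])/foc(f),(v-f["cy"])/foc(f),1.]); o=np.array(f["origin"])
    return o+d*(z-o[2])/d[2]
def w2px(f,p):
    c=rot(f).T@(np.array(p)-np.array(f["origin"])); return foc(f)*c[:2]/c[2]+np.array([f["cx"],f["cy"]])
E
python3 - <<'E'
from h import *
for n in("scene","top"):
    f=grab(n,n+"0.png"); print(n,{k:v for k,v in f.items() if k!="pixels"})
print(bot.observe())
E
```

```text
pics
scene {'fov_y': 51.653008374131524, 'cx': 255.51335307547055, 'cy': 189.64369661226715, 'origin': array([ 1.37455684, -0.1649653 ,  1.0901774 ]), 'orientation': array([-2.43321466, -0.01041182,  1.38521   ])}
top {'fov_y': 45.62165212900932, 'cx': 254.36319217271762, 'cy': 194.14004832631113, 'origin': array([0.28040876, 0.00174363, 1.5137538 ]), 'orientation': array([-2.96084941,  0.01457125, -1.57865693])}
{'clock': 0.1, 'qpos': array([ 1.17380548,  0.52200669, -0.03634336,  1.59993136,  0.02117771,
        1.02110275, -0.11281614]), 'qd': array([-0.00061903, -0.00055007, -0.00047685, -0.0011225 , -0.00078298,
        0.00082694, -0.00027086]), 'joint_efforts': array([ 2.64057649e-03, -9.28505445e+01,  1.98388562e+00, -3.70536017e+01,
        1.81762775e-02,  5.34933584e-03,  2.55795641e-05]), 'position': array([ 0.20051481, -0.59164483,  0.23075755]), 'tool_rot': array([ 3.14154542e+00,  1.06331238e-03, -1.24403082e+00]), 'force': array([ 0.38282248, -0.1838983 ,  0.15277869]), 'moment': array([-0.0137604 ,  0.04783518,  0.04642394]), 'grip_width': 0.08550767703283665}
```

View pics/scene0.png

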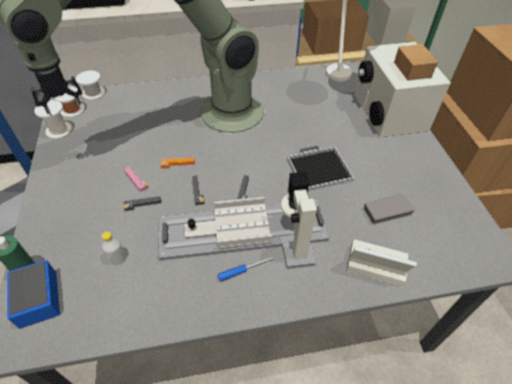

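View pics/top0.png

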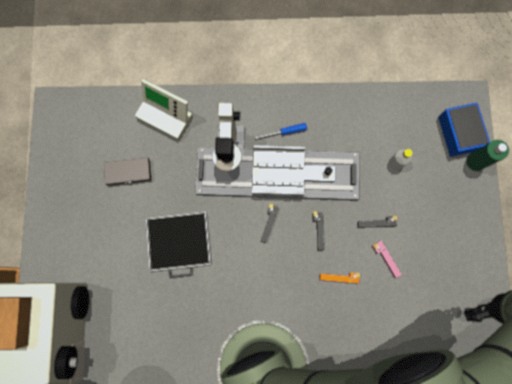

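Run:
```python
from h import *
f=grab("top")
sv(f,"t_gauge.png",(190,90,370,210),4.4)
sv(f,"t_hold.png",(250,190,420,300),4.6)
sv(f,"t_tray.png",(130,200,230,290),6)
g=grab("scene"); sv(g,"s_hold.png",(110,140,280,230),4.6); sv(g,"s_gauge.png",(150,140,360,280),3.8)
```

```text
(no output)
```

View pics/t_gauge.png

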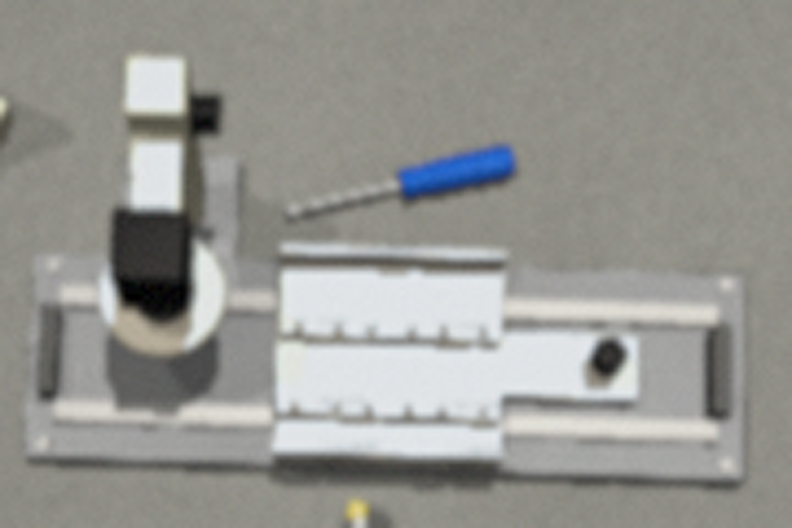

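View pics/t_hold.png

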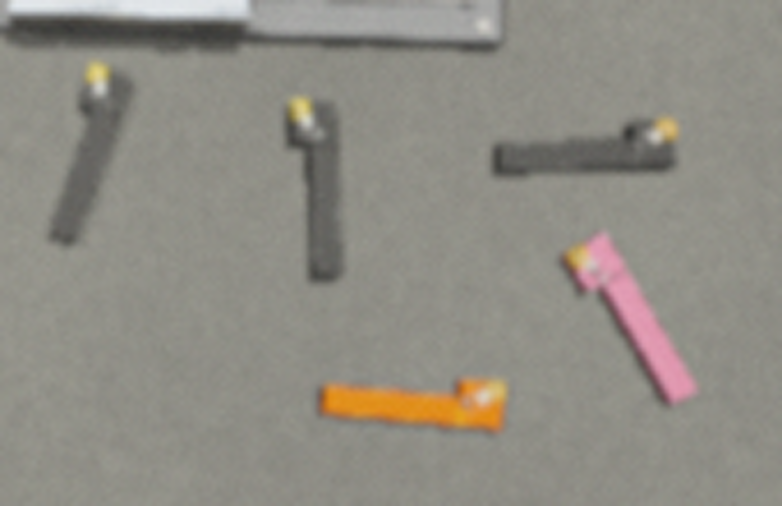

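View pics/t_tray.png

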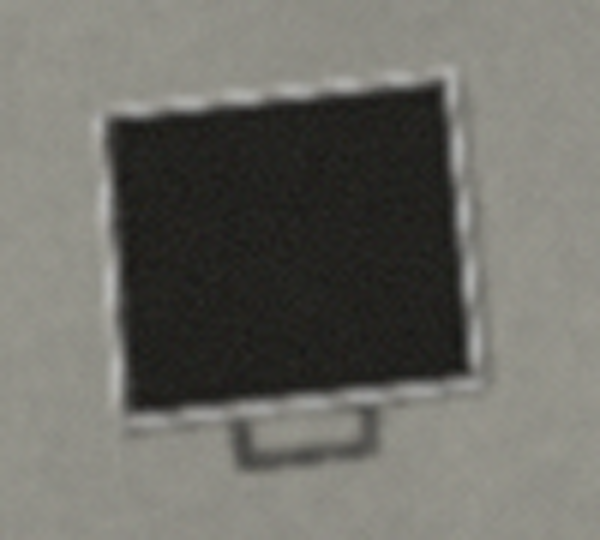

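View pics/s_hold.png

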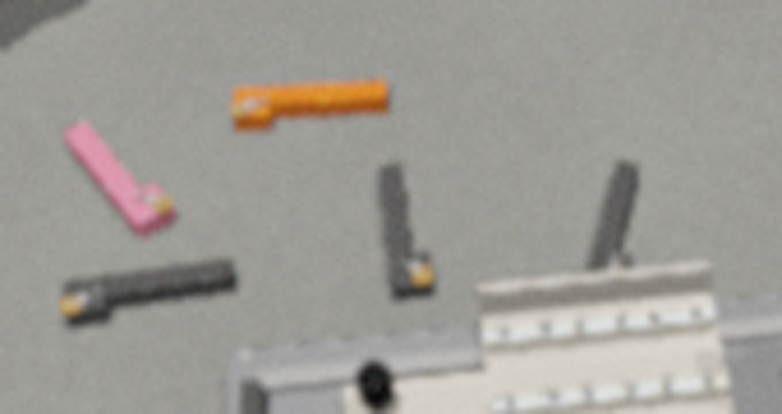

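View pics/s_gauge.png

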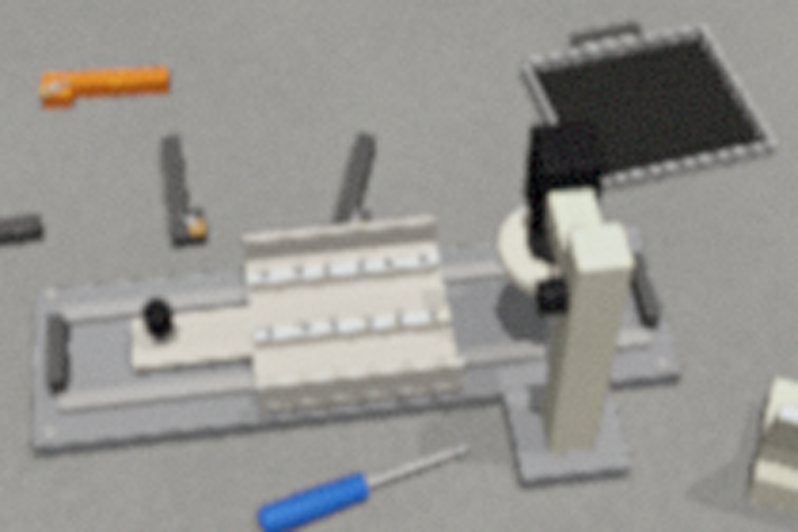

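Run:
```python
from h import *
f=grab("top")
P=lambda x,y,z:np.round(px2w(f,x,y,z)[:2],4)
g=lambda u,v,z:P(190+u/4.4,90+v/4.4,z)
t=lambda u,v,z:P(250+u/4.6,190+v/4.6,z)
r=lambda u,v,z:P(130+u/6,200+v/6,z)
print("knob",g(609,350,.086))
print("bed TL TR BR BL",g(38,257,.022),g(743,275,.022),g(741,476,.022),g(28,458,.022))
print("bolts",g(52,264,.022),g(727,284,.022),g(730,465,.022),g(41,443,.022))
print("plate corners (endplate tops z.07)",g(282,243,.07),g(507,250,.07),g(501,455,.07),g(274,455,.07))
print("column top",g(127,57,.27),g(186,57,.27))
print("tray", [r(*p,.018) for p in((100,115),(455,72),(485,380),(122,425))])
hs={'A':((97,73),(127,80),(76,243),(52,236)),'B':((290,112),(333,105),(341,278),(310,280)),'C':((497,173),(495,146),(674,166),(672,120))}
for k,v in hs.items(): print(k,[t(*p,.02) for p in v])
```

```text
knob [ 0.6191 -0.2174]
bed TL TR BR BL [0.7128 0.209 ] [ 0.692  -0.3316] [ 0.536  -0.3225] [0.5554 0.2144]
bolts [0.7071 0.1982] [ 0.685  -0.3191] [ 0.5445 -0.3147] [0.5668 0.2047]
plate corners (endplate tops z.07) [0.7075 0.0203] [ 0.7001 -0.147 ] [ 0.5451 -0.1383] [0.5469 0.0274]
column top [0.7757 0.1182] [0.7752 0.0795]
tray [array([0.4735, 0.3785]), array([0.4955, 0.1826]), array([0.3271, 0.1645]), array([0.3047, 0.3607])]
A [array([ 0.5135, -0.0337]), array([ 0.5082, -0.0552]), array([ 0.3917, -0.017 ]), array([ 3.968e-01, -1.000e-04])]
B [array([ 0.4839, -0.1714]), array([ 0.4886, -0.2023]), array([ 0.3654, -0.2037]), array([ 0.3642, -0.1818])]
C [array([ 0.4387, -0.317 ]), array([ 0.458 , -0.3165]), array([ 0.4425, -0.4427]), array([ 0.4754, -0.4433])]
```

```bash
cat >> h.py <<'E'
from scipy.optimize import minimize
def pix(f,P): return np.array([w2px(f,p) for p in P])
SUB=4
def holder_mask(f,x,y,yaw,z,roi):
    x0,y0,x1,y1=roi; m=np.zeros(((y1-y0)*SUB,(x1-x0)*SUB),np.uint8)
    c,s=np.cos(yaw),np.sin(yaw)
    for (a0,a1,b0,b1) in((-.0625,.0625,-.01,.01),(.0325,.0625,-.01,.022)):
        P=[(x+c*a-s*b,y+s*a+c*b,z+h) for a in(a0,a1) for b in(b0,b1) for h in(0,.02)]
        q=(pix(f,P)+.5-[x0,y0])*SUB
        cv2.fillPoly(m,[cv2.convexHull(np.round(q).astype(np.int32))],1)
    return cv2.resize(m.astype(np.float32),(x1-x0,y1-y0),interpolation=cv2.INTER_AREA)
def fit_holder(fs,masks,p0,z=0.):
    """fs: list of frames, masks: list of (roi,mask)"""
    def cost(p):
        return sum(np.abs(holder_mask(f,p[0],p[1],p[2]/10,z,roi)-m).sum()/m.sum() for f,(roi,m) in zip(fs,masks))
    best=None
    p=np.array([p0[0],p0[1],p0[2]*10])
    for st in(.01,.004,.0015):
        sim=np.vstack([p]+[p+np.eye(3)[i]*st*([1,1,10*3][i]) for i in range(3)])
        r=minimize(cost,p,method='Nelder-Mead',options=dict(initial_simplex=sim,xatol=1e-5,fatol=1e-5)); p=r.x
    return np.array([p[0],p[1],p[2]/10]),r.fun
def holder_seg(f,roi,bg=None,thr=28):
    x0,y0,x1,y1=roi; im=f["pixels"][y0:y1,x0:x1].astype(float)
    bg=np.median(im.reshape(-1,3),0) if bg is None else bg
    d=np.abs(im-bg).max(2); return roi,(d>thr).astype(np.float32)
def overlay(f,ps,name,crop,scale,z=0.):
    im=cv2.resize(f["pixels"],None,fx=scale,fy=scale,interpolation=cv2.INTER_CUBIC)[:,:,::-1].copy()
    for x,y,yaw in ps:
        c,s=np.cos(yaw),np.sin(yaw)
        o=[(-.0625,-.01),(.0625,-.01),(.0625,.022),(.0325,.022),(.0325,.01),(-.0625,.01)]
        q=(pix(f,[(x+c*a-s*b,y+s*a+c*b,z+.02) for a,b in o])+.5)*scale
        cv2.polylines(im,[np.round(q).astype(np.int32)],True,(0,0,255),1)
    k=[int(v*scale) for v in crop]; cv2.imwrite("pics/"+name,im[k[1]:k[3],k[0]:k[2]])
E
python3 - <<'E'
from h import *
f=grab("top")
I={'A':((256,199,285,247),(.45,-.025,-.3)),'B':((306,204,330,254),(.425,-.19,-.03)),'C':((352,208,402,232),(.45,-.38,-1.55))}
ps=[]
for k,(roi,p0) in I.items():
    r,m=holder_seg(f,roi); p,c=fit_holder([f],[(r,m)],p0); ps.append(p); print(k,np.round(p,4),round(np.degrees(p[2]),1),c,m.sum())
overlay(f,ps,"ov0.png",(250,190,420,270),4.6)
E
```

```text
A [ 0.4545 -0.0271 -0.3626] -20.8 0.2596311569213867 305.0
B [ 0.4292 -0.1911  0.0113] 0.6 0.1935763955116272 288.0
C [ 0.452  -0.3794 -1.5358] -88.0 0.1593364179134369 324.0
```

View pics/ov0.png

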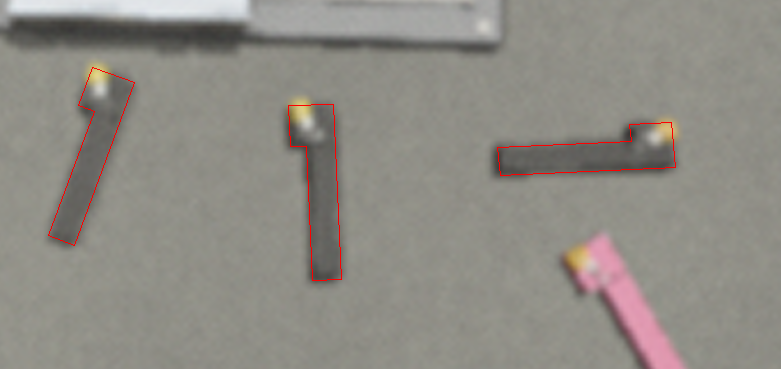

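The three dark holders are at top-view pixels (270,223), (319,230) and (377,223). The pink one (388,260) and orange one (340,278) are the decoys. First I'll pull the slide by its knob.

```bash
cat >> h.py <<'E'
def to(x,y,z,yawdeg):
    """print shift (cm, tool axes) and turn (deg) to world TCP pose pointing down"""
    s=bot.observe(); R0=R.from_euler('xyz',s["tool_rot"])
    Rt=R.from_euler('xyz',[np.pi,0,np.radians(yawdeg)])
    d=R0.inv().apply(np.array([x,y,z])-s["position"])*100; w=np.degrees((R0.inv()*Rt).as_rotvec())
    print("to",(x,y,z,yawdeg),"xyz cm",np.round(d,2),"w",np.round(w,1), "rows>=",round(max(np.linalg.norm(d)/6.25,np.linalg.norm(w)/10.7),1))
def st():
    s=bot.observe(); print(round(s["clock"],2),"pos",np.round(s["position"],4),"yaw",np.round(np.degrees(s["tool_rot"]),1),"F",np.round(s["force"],1),"w",round(s["grip_width"],4),"q",np.round(s["qpos"],2))
E
python3 - <<'E'
from h import *
g=grab("scene"); print(w2px(g,(.619,-.2174,.086)))
to(.619,-.2174,.15,-92);to(.619,-.2174,.053,-92)
E
```

```text
[190.97144308 220.21950749]
to (0.619, -0.2174, 0.15, -92) xyz cm [-22.03 -51.65   8.12] w [ 0.   0.  20.7] rows>= 9.1
to (0.619, -0.2174, 0.053, -92) xyz cm [-22.03 -51.65  17.82] w [ 0.   0.  20.7] rows>= 9.4
```

Call:
jog_arm --increments '[{"x":-22,"y":-51.7,"z":8.1,"wz":20.7,"claw":70},{"x":-22,"y":-51.7,"z":8.1,"wz":20.7,"claw":70},{"x":-22,"y":-51.7,"z":8.1,"wz":20.7,"claw":70},{"x":-22,"y":-51.7,"z":8.1,"wz":20.7,"claw":70},{"x":-22,"y":-51.7,"z":8.1,"wz":20.7,"claw":70},{"x":-22,"y":-51.7,"z":8.1,"wz":20.7,"claw":70},{"x":-22,"y":-51.7,"z":8.1,"wz":20.7,"claw":70},{"x":-22,"y":-51.7,"z":8.1,"wz":20.7,"claw":70},{"x":-22,"y":-51.7,"z":8.1,"wz":20.7,"claw":70},{"x":-22,"y":-51.7,"z":8.1,"wz":20.7,"claw":70}]' --squeeze 50

```text
schema error: expected keys wx, wy, wz, x, y, z, claw
```

Run:
```python
from h import *
st();to(.619,-.2174,.054,-92)
```

```text
0.35 pos [ 0.2006 -0.5919  0.2312] yaw [180.    0.  -71.3] F [1.1 0.7 0.6] w 0.0852 q [ 1.17  0.52 -0.04  1.6   0.02  1.02 -0.11]
to (0.619, -0.2174, 0.054, -92) xyz cm [-22.03 -51.65  17.72] w [ 0.   0.  20.7] rows>= 9.4
```

All keys are required, so I'll resend with all of them.

Call:
jog_arm --increments '[{"x":-22,"y":-51.7,"z":8.1,"wx":0,"wy":0,"wz":20.7,"claw":70},{"x":-22,"y":-51.7,"z":8.1,"wx":0,"wy":0,"wz":20.7,"claw":70},{"x":-22,"y":-51.7,"z":8.1,"wx":0,"wy":0,"wz":20.7,"claw":70},{"x":-22,"y":-51.7,"z":8.1,"wx":0,"wy":0,"wz":20.7,"claw":70},{"x":-22,"y":-51.7,"z":8.1,"wx":0,"wy":0,"wz":20.7,"claw":70},{"x":-22,"y":-51.7,"z":8.1,"wx":0,"wy":0,"wz":20.7,"claw":70},{"x":-22,"y":-51.7,"z":8.1,"wx":0,"wy":0,"wz":20.7,"claw":70},{"x":-22,"y":-51.7,"z":8.1,"wx":0,"wy":0,"wz":20.7,"claw":70},{"x":-22,"y":-51.7,"z":8.1,"wx":0,"wy":0,"wz":20.7,"claw":70},{"x":-22,"y":-51.7,"z":8.1,"wx":0,"wy":0,"wz":20.7,"claw":70}]' --squeeze 50

```text
clock: 1.6
position: [0.6223, -0.2125, 0.149]
tool_rot: [3.141, 0.003, -1.599]
force: [-0.6, -1.1, -0.7]
grip_width: 0.0596
```

Run:
```python
from h import *
st();to(.619,-.2174,.054,-92)
```

```text
1.6 pos [ 0.6223 -0.2125  0.149 ] yaw [ 1.80e+02  1.00e-01 -9.16e+01] F [-0.6 -1.1 -0.7] w 0.0596 q [ 0.25  0.66 -0.02  1.58  0.01  0.9  -1.37]
to (0.619, -0.2174, 0.054, -92) xyz cm [0.53 0.31 9.5 ] w [0.  0.1 0.4] rows>= 1.5
```

Call:
jog_arm --increments '[{"x":0.5,"y":0.3,"z":5,"wx":0,"wy":0,"wz":0.4,"claw":70},{"x":0.5,"y":0.3,"z":9.5,"wx":0,"wy":0,"wz":0.4,"claw":70},{"x":0.5,"y":0.3,"z":9.5,"wx":0,"wy":0,"wz":0.4,"claw":70},{"x":0.5,"y":0.3,"z":9.5,"wx":0,"wy":0,"wz":0.4,"claw":20},{"x":0.5,"y":0.3,"z":9.5,"wx":0,"wy":0,"wz":0.4,"claw":20},{"x":0.5,"y":0.3,"z":9.5,"wx":0,"wy":0,"wz":0.4,"claw":20},{"x":0.5,"y":0.3,"z":9.5,"wx":0,"wy":0,"wz":0.4,"claw":20}]'

```text
clock: 2.48
position: [0.6202, -0.2178, 0.0564]
tool_rot: [-3.139, 0.002, -1.607]
force: [-2.0, -0.0, 9.0]
grip_width: 0.0244
```

Run:
```python
from h import *
st();to(.6168,-.2764,.054,-92)
grab("scene","s1.png",(150,140,360,280),3.8)
```

```text
2.48 pos [ 0.6202 -0.2178  0.0564] yaw [-1.798e+02  1.000e-01 -9.210e+01] F [-2. -0.  9.] w 0.0244 q [ 0.26  0.78 -0.02  1.63  0.02  0.73 -1.37]
to (0.6168, -0.2764, 0.054, -92) xyz cm [5.87 0.13 0.23] w [-0.2  0.1 -0.1] rows>= 0.9
```

View pics/s1.png

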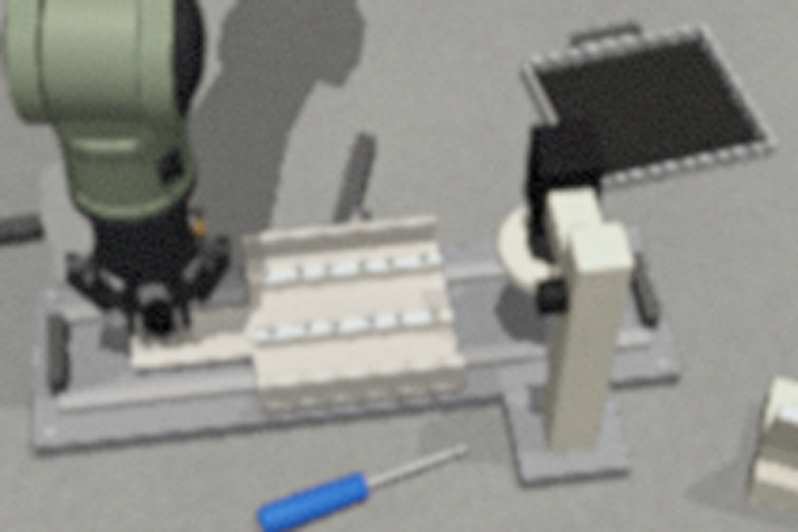

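Call:
jog_arm --increments '[{"x":2,"y":0,"z":0,"wx":0,"wy":0,"wz":0,"claw":20},{"x":4,"y":0,"z":0,"wx":0,"wy":0,"wz":0,"claw":20},{"x":5,"y":0,"z":0,"wx":0,"wy":0,"wz":0,"claw":20},{"x":5.5,"y":0,"z":0,"wx":0,"wy":0,"wz":0,"claw":20},{"x":5.5,"y":0,"z":0,"wx":0,"wy":0,"wz":0,"claw":20}]'

```text
clock: 3.15
position: [0.6177, -0.2736, 0.0566]
tool_rot: [-3.139, 0.001, -1.607]
force: [-6.0, -2.6, -5.9]
grip_width: 0.0243
```

Run:
```python
from h import *
st()
```

```text
3.15 pos [ 0.6177 -0.2736  0.0566] yaw [-179.9    0.   -92.1] F [-6.  -2.6 -5.9] w 0.0243 q [ 0.34  0.8  -0.02  1.57  0.02  0.76 -1.29]
```

Not yet at the stop, so I'll creep further.

Call:
jog_arm --increments '[{"x":0.4,"y":0,"z":0,"wx":0,"wy":0,"wz":0,"claw":20},{"x":0.8,"y":0,"z":0,"wx":0,"wy":0,"wz":0,"claw":20},{"x":0.8,"y":0,"z":0,"wx":0,"wy":0,"wz":0,"claw":20}]'

```text
clock: 3.52
position: [0.6177, -0.2741, 0.0565]
tool_rot: [3.141, 0.009, -1.603]
force: [-11.3, 34.6, 5.4]
grip_width: 0.0244
```

Run:
```python
from h import *
grab("scene","s2.png",(130,140,340,280),3.8)
```

```text
(no output)
```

View pics/s2.png

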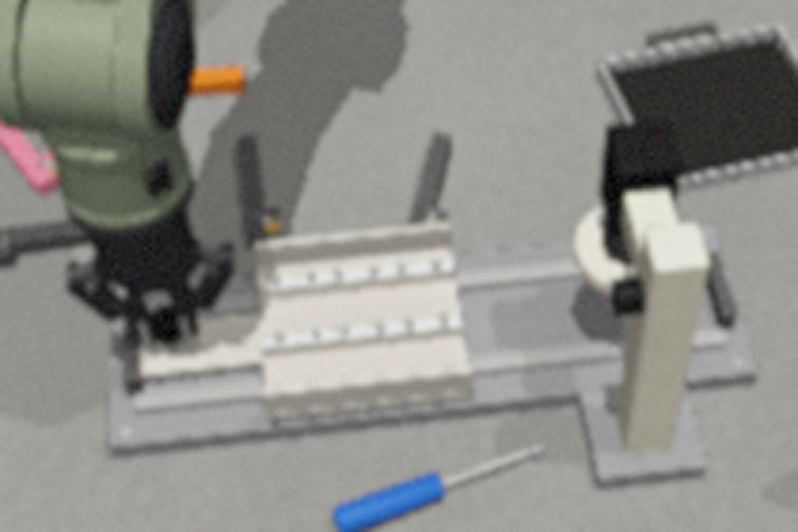

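Call:
jog_arm --increments '[{"x":0,"y":0,"z":0,"wx":0,"wy":0,"wz":0,"claw":60},{"x":0,"y":0,"z":0,"wx":0,"wy":0,"wz":0,"claw":60},{"x":0,"y":0,"z":-4,"wx":0,"wy":0,"wz":0,"claw":60},{"x":0,"y":0,"z":-9,"wx":0,"wy":0,"wz":0,"claw":60},{"x":0,"y":-8,"z":-9,"wx":0,"wy":0,"wz":0,"claw":60},{"x":0,"y":16,"z":-9,"wx":0,"wy":0,"wz":0,"claw":60},{"x":0,"y":16,"z":-9,"wx":0,"wy":0,"wz":0,"claw":60},{"x":0,"y":16,"z":-9,"wx":0,"wy":0,"wz":0,"claw":60}]'

```text
clock: 4.58
position: [0.4912, -0.2716, 0.1468]
tool_rot: [-3.141, 0.008, -1.604]
force: [0.9, -0.5, 0.2]
grip_width: 0.0509
```

Run:
```python
from h import *
st()
f=grab("top","t1.png",(190,140,370,260),4.4);g=grab("scene","s3.png",(130,140,340,280),3.8)
```

```text
4.58 pos [ 0.4912 -0.2716  0.1468] yaw [-180.     0.5  -91.9] F [ 0.9 -0.5  0.2] w 0.0509 q [ 0.43  0.53 -0.04  1.84  0.01  0.77 -1.22]
```

View pics/t1.png

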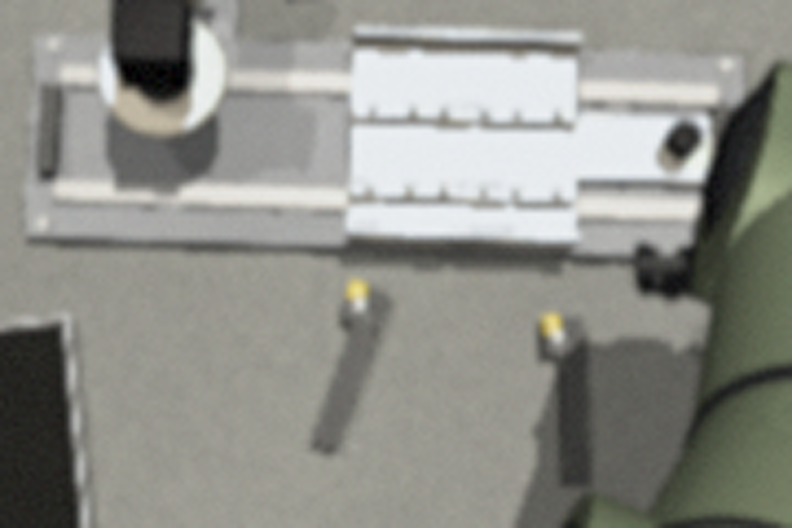

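View pics/s3.png

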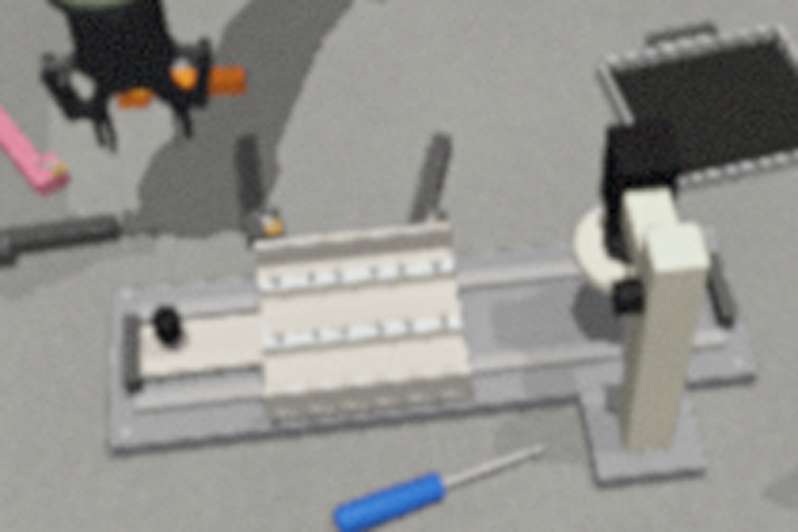

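```bash
cat >> h.py <<'E'
def station_ov(S,names):
    x,y,yaw=S; c,s=np.cos(yaw),np.sin(yaw); W=lambda a,b,z:(x+c*a-s*b,y+s*a+c*b,z)
    for n,crop,sc,out in names:
        f=bot.grab_frame(n); im=cv2.resize(f["pixels"],None,fx=sc,fy=sc,interpolation=cv2.INTER_CUBIC)[:,:,::-1].copy()
        D=lambda P,cl=False,col=(0,0,255):cv2.polylines(im,[np.round((pix(f,P)+.5)*sc).astype(np.int32)],cl,col,1)
        for e in(-.072,-.078,.072,.078): D([W(e,-.085,.070),W(e,.085,.070)])
        for b in(-.054,0,.054): D([W(-.0725,b,.056),W(.0725,b,.056)],col=(255,0,0))
        for a in(-.042,.018): D([W(a,-.08,.056),W(a,.08,.056)],col=(0,160,0))
        k=[W(0.013*np.cos(t),-.16+.013*np.sin(t),.086) for t in np.linspace(0,6.28,20)]; D(k,True)
        k=[int(v*sc) for v in crop]; cv2.imwrite("pics/"+out,im[k[1]:k[3],k[0]:k[2]])
E
python3 - <<'E'
from h import *
f=grab("top"); g=grab("scene")
for u,v in((391,112),(464,114),(537,117),(391,192),(464,195),(537,198)): print(np.round(px2w(f,190+u/4.4,140+v/4.4,.064),4))
for u,v in((167,310),): print("knobtop scene?",px2w(g,130+u/3.8,140+v/3.8,.086))
print("knob top",px2w(f,190+685/4.4,140+135/4.4,.086))
station_ov((.623,-.114,-.038),[("top",(260,140,370,210),7,"sv1.png"),("scene",(130,180,270,260),5.7,"sv2.png")])
E
```

```text
[ 0.6398 -0.0599  0.064 ]
[ 0.6377 -0.114   0.064 ]
[ 0.6348 -0.1679  0.064 ]
[ 0.5793 -0.0589  0.064 ]
[ 0.5764 -0.1125  0.064 ]
[ 0.5736 -0.166   0.064 ]
knobtop scene? [ 0.61487595 -0.26982714  0.086     ]
knob top [ 0.61473339 -0.27236037  0.086     ]
```

View pics/sv1.png

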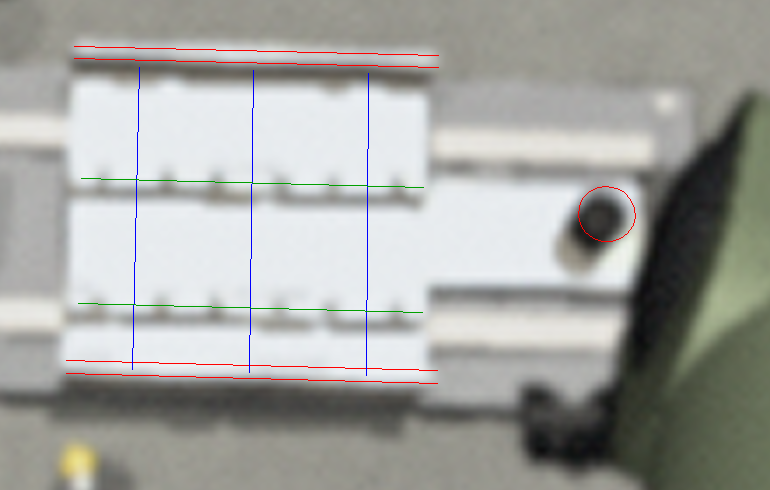

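View pics/sv2.png

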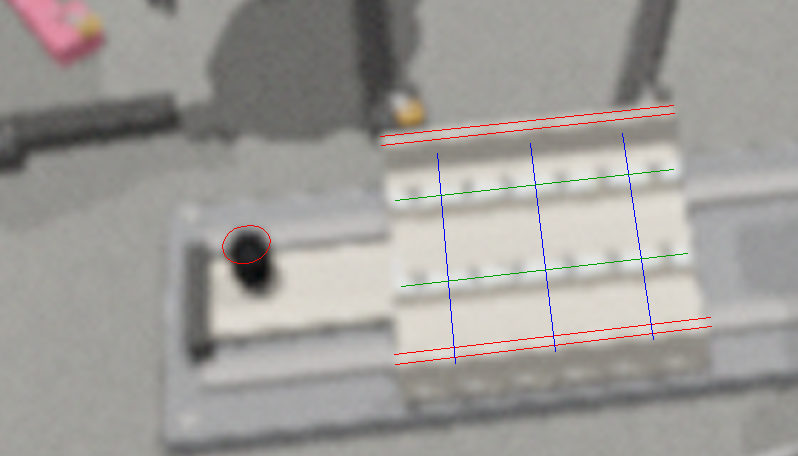

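Run:
```python
from h import *
to(.4212,-.1912,.06,-89.4);to(.4212,-.1912,.004,-89.4)
```

```text
to (0.4212, -0.1912, 0.06, -89.4) xyz cm [-7.71  7.56  8.78] w [-0.1  0.5 -2.4] rows>= 2.2
to (0.4212, -0.1912, 0.004, -89.4) xyz cm [-7.66  7.57 14.38] w [-0.1  0.5 -2.4] rows>= 2.9
```

Call:
jog_arm --increments '[{"x":-7.7,"y":7.6,"z":3,"wx":0,"wy":0.5,"wz":-2.4,"claw":60},{"x":-7.7,"y":7.6,"z":6,"wx":0,"wy":0.5,"wz":-2.4,"claw":60},{"x":-7.7,"y":7.6,"z":8.8,"wx":0,"wy":0.5,"wz":-2.4,"claw":60},{"x":-7.7,"y":7.6,"z":8.8,"wx":0,"wy":0.5,"wz":-2.4,"claw":60},{"x":-7.7,"y":7.6,"z":8.8,"wx":0,"wy":0.5,"wz":-2.4,"claw":60}]'

```text
clock: 5.5
position: [0.4221, -0.1917, 0.0605]
tool_rot: [-3.139, -0.001, -1.561]
force: [-0.0, -0.0, 0.2]
grip_width: 0.0507
```

Run:
```python
from h import *
st();to(.4212,-.1912,.004,-89.4)
grab("scene","s4.png",(130,130,290,240),5)
```

```text
5.5 pos [ 0.4221 -0.1917  0.0605] yaw [-1.798e+02 -1.000e-01 -8.940e+01] F [-0.  -0.   0.2] w 0.0507 q [ 0.33  0.56 -0.04  2.14  0.05  0.44 -1.31]
to (0.4212, -0.1912, 0.004, -89.4) xyz cm [-0.06  0.1   5.64] w [-0.2 -0.1 -0. ] rows>= 0.9
```

View pics/s4.png

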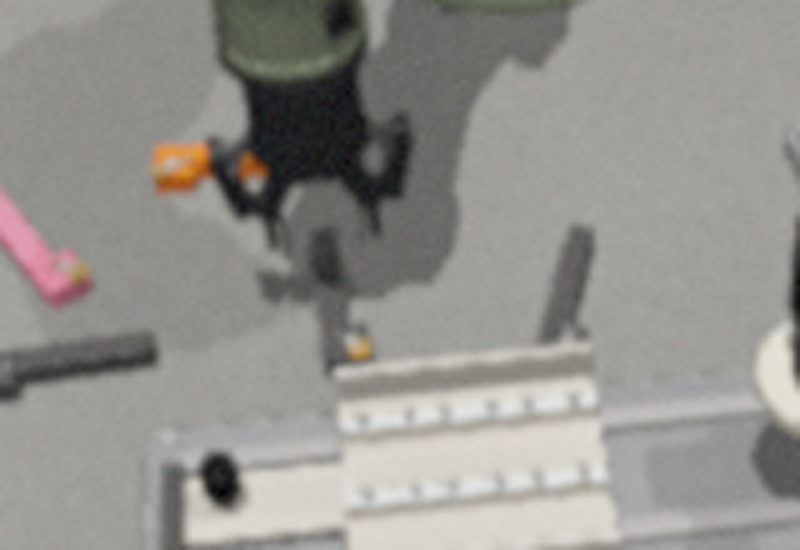

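Call:
jog_arm --increments '[{"x":-0.1,"y":0.1,"z":3,"wx":-0.2,"wy":0,"wz":0,"claw":60},{"x":-0.1,"y":0.1,"z":5.3,"wx":-0.2,"wy":0,"wz":0,"claw":60},{"x":-0.1,"y":0.1,"z":5.6,"wx":-0.2,"wy":0,"wz":0,"claw":60},{"x":-0.1,"y":0.1,"z":5.6,"wx":-0.2,"wy":0,"wz":0,"claw":12},{"x":-0.1,"y":0.1,"z":5.6,"wx":-0.2,"wy":0,"wz":0,"claw":12},{"x":-0.1,"y":0.1,"z":5.6,"wx":-0.2,"wy":0,"wz":0,"claw":12},{"x":-0.1,"y":0.1,"z":5.6,"wx":-0.2,"wy":0,"wz":0,"claw":12},{"x":-0.1,"y":0.1,"z":5.6,"wx":-0.2,"wy":0,"wz":0,"claw":12}]' --squeeze 80

```text
clock: 6.55
position: [0.422, -0.1915, 0.0061]
tool_rot: [-3.14, -0.002, -1.562]
force: [-1.7, -0.3, 15.4]
grip_width: 0.0179
```

Run:
```python
from h import *
st();grab("scene","s5.png",(130,130,290,240),5)
```

```text
6.55 pos [ 0.422  -0.1915  0.0061] yaw [-1.799e+02 -1.000e-01 -8.950e+01] F [-1.7 -0.3 15.4] w 0.0179 q [ 0.32  0.67 -0.03  2.16  0.07  0.31 -1.33]
```

View pics/s5.png

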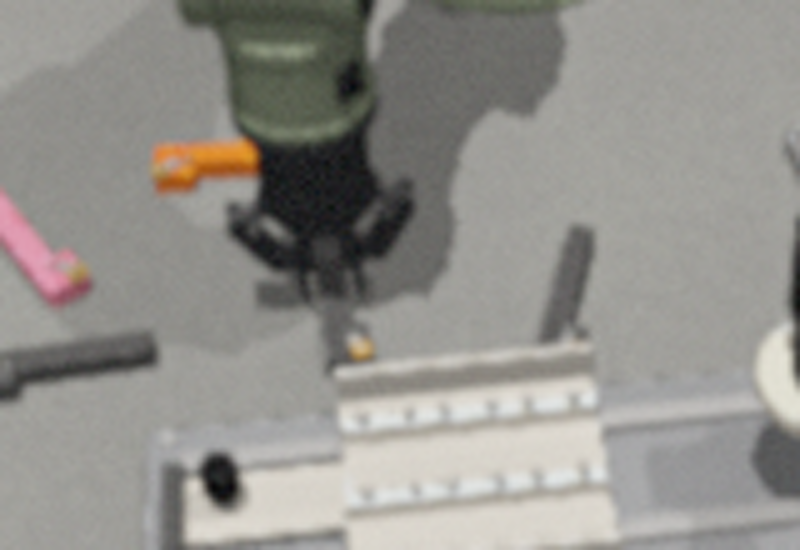

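Call:
jog_arm --increments '[{"x":0,"y":0,"z":-3,"wx":0,"wy":0,"wz":0,"claw":12},{"x":0,"y":0,"z":-8,"wx":0,"wy":0,"wz":0,"claw":12},{"x":0,"y":0,"z":-11,"wx":0,"wy":0,"wz":0,"claw":12},{"x":0,"y":0,"z":-11,"wx":0,"wy":0,"wz":0,"claw":12}]'

```text
clock: 7.1
position: [0.4228, -0.1917, 0.1184]
tool_rot: [-3.136, -0.004, -1.563]
force: [0.6, 0.2, -4.9]
grip_width: 0.0183
```

Run:
```python
from h import *
st();to(.6135,-.1135,.10,-92.2)
```

```text
7.1 pos [ 0.4228 -0.1917  0.1184] yaw [-179.7   -0.2  -89.5] F [ 0.6  0.2 -4.9] w 0.0183 q [ 0.34  0.44 -0.05  2.12  0.04  0.58 -1.31]
to (0.6135, -0.1135, 0.1, -92.2) xyz cm [ -7.67 -19.12   1.93] w [-0.4 -0.2  2.7] rows>= 3.3
```

Call:
jog_arm --increments '[{"x":-7.7,"y":-5,"z":0,"wx":-0.3,"wy":0,"wz":2.7,"claw":12},{"x":-7.7,"y":-10,"z":0,"wx":-0.3,"wy":0,"wz":2.7,"claw":12},{"x":-7.7,"y":-15,"z":0,"wx":-0.3,"wy":0,"wz":2.7,"claw":12},{"x":-7.7,"y":-19,"z":1,"wx":-0.3,"wy":0,"wz":2.7,"claw":12},{"x":-7.7,"y":-19.1,"z":1.9,"wx":-0.3,"wy":0,"wz":2.7,"claw":12},{"x":-7.7,"y":-19.1,"z":1.9,"wx":-0.3,"wy":0,"wz":2.7,"claw":12},{"x":-7.7,"y":-19.1,"z":1.9,"wx":-0.3,"wy":0,"wz":2.7,"claw":12}]'

```text
clock: 7.98
position: [0.6125, -0.1135, 0.1002]
tool_rot: [-3.141, -0.004, -1.61]
force: [0.3, -0.0, -3.8]
grip_width: 0.0179
```

Run:
```python
from h import *
st();to(.6135,-.1135,.07,-92.2);to(.6135,-.1135,.061,-92.2)
f=grab("scene","s6.png",(160,170,300,260),5.7);grab("top","t6.png",(250,130,350,220),7)
```

```text
7.97 pos [ 0.6125 -0.1135  0.1002] yaw [-180.    -0.2  -92.3] F [ 0.3 -0.  -3.8] w 0.0179 q [ 0.1   0.67 -0.03  1.71  0.03  0.76 -1.55]
to (0.6135, -0.1135, 0.07, -92.2) xyz cm [-0.01 -0.1   3.02] w [-0.  -0.2 -0.1] rows>= 0.5
to (0.6135, -0.1135, 0.061, -92.2) xyz cm [-0.02 -0.1   3.92] w [-0.  -0.2 -0.1] rows>= 0.6
```

View pics/s6.png

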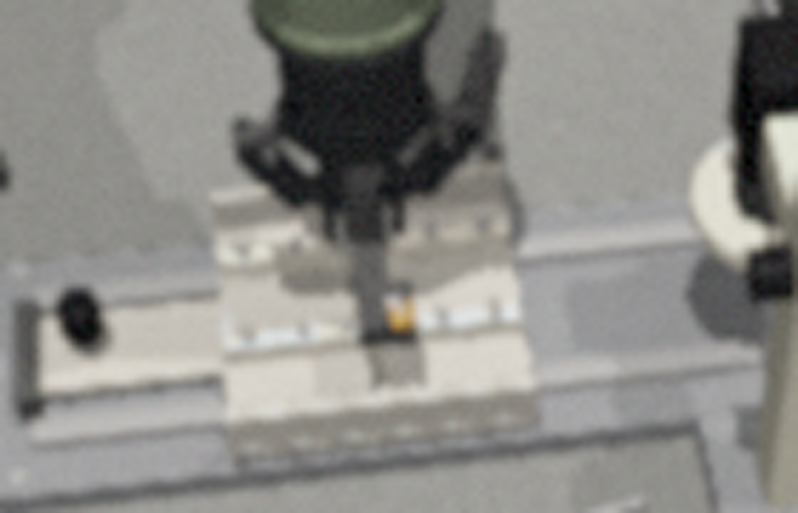

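View pics/t6.png

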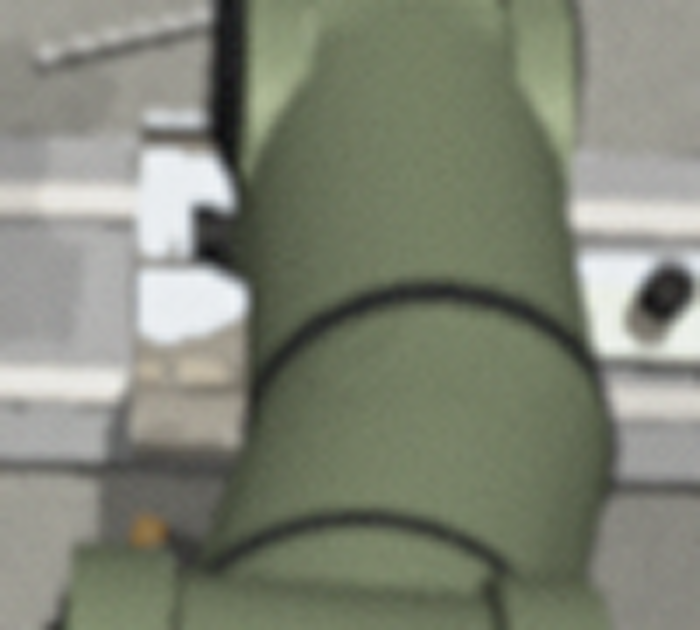

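Call:
jog_arm --increments '[{"x":0,"y":-0.1,"z":2,"wx":0,"wy":0,"wz":0,"claw":12},{"x":0,"y":-0.1,"z":2.8,"wx":0,"wy":0,"wz":0,"claw":12},{"x":0,"y":-0.1,"z":3.2,"wx":0,"wy":0,"wz":0,"claw":12},{"x":0,"y":-0.1,"z":3.6,"wx":0,"wy":0,"wz":0,"claw":12},{"x":0,"y":-0.1,"z":3.8,"wx":0,"wy":0,"wz":0,"claw":12}]'

```text
clock: 8.7
position: [0.6141, -0.1137, 0.0627]
tool_rot: [-3.14, -0.004, -1.61]
force: [-0.5, 0.7, -4.3]
grip_width: 0.0179
```

Run:
```python
from h import *
st()
f=grab("scene","s7.png",(160,170,300,260),5.7)
```

```text
8.7 pos [ 0.6141 -0.1137  0.0627] yaw [-179.9   -0.2  -92.2] F [-0.5  0.7 -4.3] w 0.0179 q [ 0.1   0.73 -0.03  1.72  0.03  0.69 -1.55]
```

View pics/s7.png

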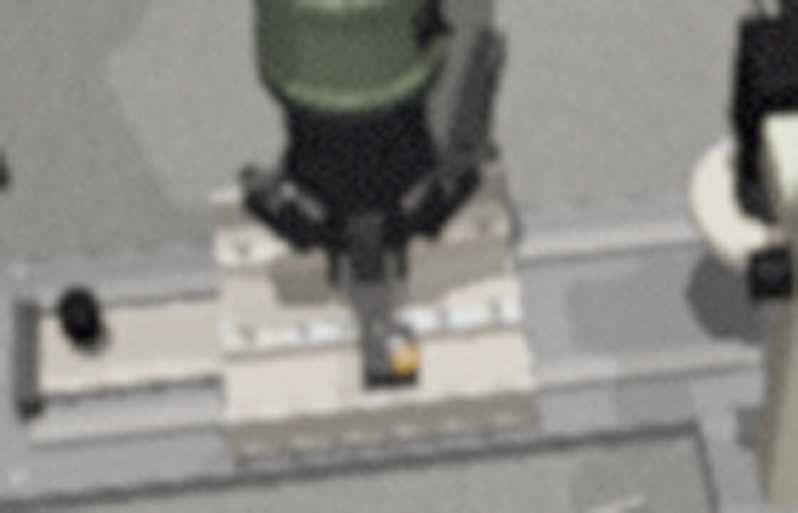

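Call:
jog_arm --increments '[{"x":0,"y":0,"z":0.2,"wx":0,"wy":0,"wz":0,"claw":12},{"x":0,"y":0,"z":0.2,"wx":0,"wy":0,"wz":0,"claw":12}]'

```text
clock: 9.0
position: [0.6141, -0.1137, 0.0621]
tool_rot: [-3.14, -0.004, -1.61]
force: [-9.4, 1.1, 19.9]
grip_width: 0.0176
```

Call:
jog_arm --increments '[{"x":0,"y":0,"z":0,"wx":0,"wy":0,"wz":0,"claw":22},{"x":0,"y":0,"z":0,"wx":0,"wy":0,"wz":0,"claw":42},{"x":0,"y":0,"z":0,"wx":0,"wy":0,"wz":0,"claw":42},{"x":0,"y":0,"z":-1,"wx":0,"wy":0,"wz":0,"claw":42},{"x":0,"y":0,"z":-4,"wx":0,"wy":0,"wz":0,"claw":42},{"x":0,"y":0,"z":-9,"wx":0,"wy":0,"wz":0,"claw":60},{"x":0,"y":0,"z":-9,"wx":0,"wy":0,"wz":0,"claw":60}]'

```text
clock: 9.88
position: [0.6159, -0.1137, 0.1564]
tool_rot: [-3.133, -0.004, -1.611]
force: [0.1, -0.3, -0.6]
grip_width: 0.051
```

Run:
```python
from h import *
st()
f=grab("scene","s8.png",(160,170,300,260),5.7)
# A grasp: origin .4545,-.0271,-20.8deg ; a=-8mm
c,s=np.cos(-.3626),np.sin(-.3626); x,y=.4545-.008*c,-.0271-.008*s; print(x,y)
to(x,y,.07,-110.8); to(x,y,.07,69.2)
```

```text
9.88 pos [ 0.6159 -0.1137  0.1564] yaw [-179.5   -0.2  -92.3] F [ 0.1 -0.3 -0.6] w 0.051 q [ 0.1   0.6  -0.02  1.67  0.02  0.86 -1.54]
0.4470201780130091 -0.024262349027289104
to (np.float64(0.4470201780130091), np.float64(-0.024262349027289104), 0.07, -110.8) xyz cm [-8.29 17.17  8.3 ] w [-0.3 -0.2 18.5] rows>= 3.3
to (np.float64(0.4470201780130091), np.float64(-0.024262349027289104), 0.07, 69.2) xyz cm [-8.29 17.17  8.3 ] w [   0.2   -0.5 -161.5] rows>= 15.1
```

View pics/s8.png

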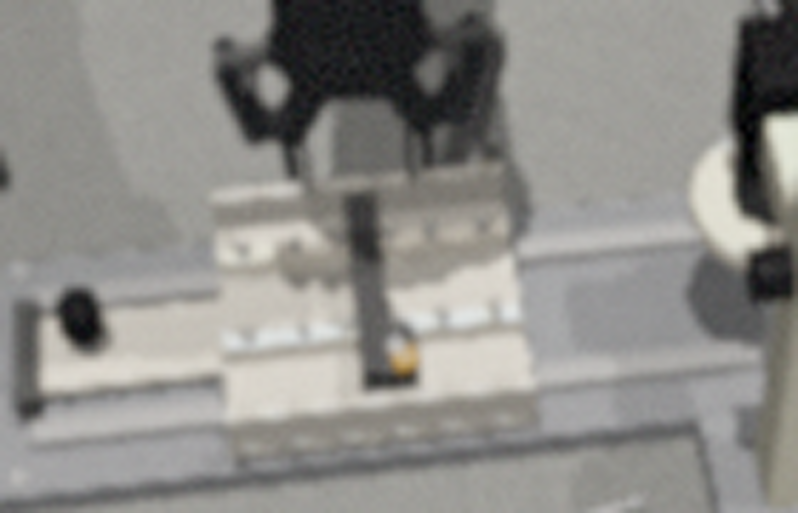

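Call:
jog_arm --increments '[{"x":-4,"y":6,"z":0,"wx":0,"wy":0,"wz":9,"claw":60},{"x":-8.3,"y":12,"z":1,"wx":0,"wy":0,"wz":18.5,"claw":60},{"x":-8.3,"y":17.2,"z":6,"wx":0,"wy":0,"wz":18.5,"claw":60},{"x":-8.3,"y":17.2,"z":8.3,"wx":0,"wy":0,"wz":18.5,"claw":60},{"x":-8.3,"y":17.2,"z":8.3,"wx":0,"wy":0,"wz":18.5,"claw":60},{"x":-8.3,"y":17.2,"z":8.3,"wx":0,"wy":0,"wz":18.5,"claw":60}]'

```text
clock: 10.68
position: [0.4477, -0.0243, 0.0704]
tool_rot: [-3.135, -0.002, -1.933]
force: [0.4, -0.3, 0.1]
grip_width: 0.0513
```

Run:
```python
from h import *
st();to(.4470,-.0243,.004,-110.8)
grab("scene","s9.png",(160,120,300,210),5.7);grab("top","t9.png")
```

```text
10.68 pos [ 0.4477 -0.0243  0.0704] yaw [-1.796e+02 -1.000e-01 -1.108e+02] F [ 0.4 -0.3  0.1] w 0.0513 q [-0.11  0.52  0.03  2.18 -0.03  0.43 -1.99]
to (0.447, -0.0243, 0.004, -110.8) xyz cm [0.01 0.12 6.64] w [-0.4 -0.1  0. ] rows>= 1.1
```

View pics/s9.png

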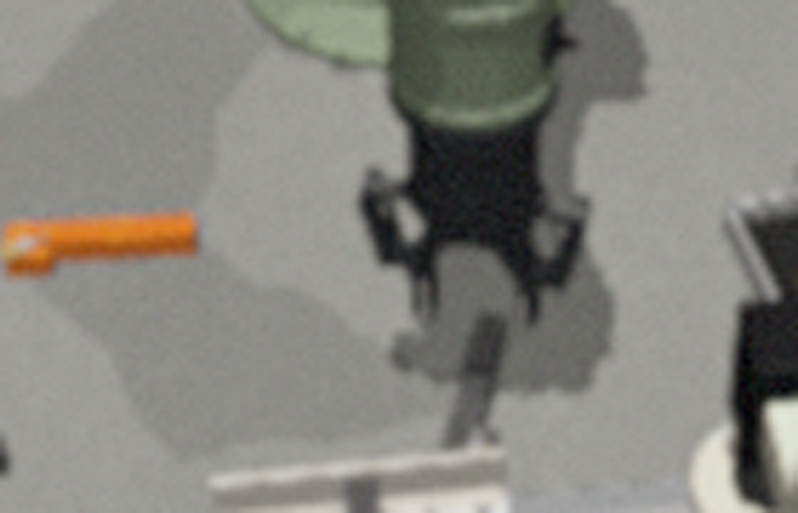

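View pics/t9.png

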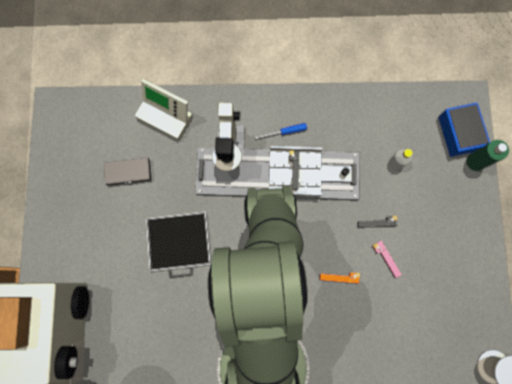

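Call:
jog_arm --increments '[{"x":0,"y":0.1,"z":4,"wx":-0.4,"wy":0,"wz":0,"claw":60},{"x":0,"y":0.1,"z":6.3,"wx":-0.4,"wy":0,"wz":0,"claw":60},{"x":0,"y":0.1,"z":6.6,"wx":-0.4,"wy":0,"wz":0,"claw":60},{"x":0,"y":0.1,"z":6.6,"wx":-0.4,"wy":0,"wz":0,"claw":12},{"x":0,"y":0.1,"z":6.6,"wx":-0.4,"wy":0,"wz":0,"claw":12},{"x":0,"y":0.1,"z":6.6,"wx":-0.4,"wy":0,"wz":0,"claw":12},{"x":0,"y":0.1,"z":6.6,"wx":-0.4,"wy":0,"wz":0,"claw":12},{"x":0,"y":0.1,"z":6.6,"wx":-0.4,"wy":0,"wz":0,"claw":12}]'

```text
clock: 11.78
position: [0.4483, -0.0244, 0.0061]
tool_rot: [-3.139, -0.001, -1.934]
force: [-1.5, -0.7, 13.8]
grip_width: 0.0176
```

Call:
jog_arm --increments '[{"x":0,"y":0,"z":-3,"wx":0,"wy":0,"wz":0,"claw":12},{"x":0,"y":0,"z":-8,"wx":0,"wy":0,"wz":0,"claw":12},{"x":0,"y":0,"z":-11,"wx":0,"wy":0,"wz":0,"claw":12},{"x":0,"y":0,"z":-11,"wx":0,"wy":0,"wz":0,"claw":12}]'

```text
clock: 12.28
position: [0.4493, -0.0241, 0.1185]
tool_rot: [-3.134, 0.001, -1.934]
force: [0.7, 0.5, -4.3]
grip_width: 0.0176
```

Run:
```python
from h import *
# target nest2 holder origin
st();to(.6225-.0075,-.0595,.10,-92.2)
grab("scene","s10.png",(160,120,300,210),5.7)
```

```text
12.28 pos [ 0.4493 -0.0241  0.1185] yaw [-1.796e+02  1.000e-01 -1.108e+02] F [ 0.7  0.5 -4.3] w 0.0176 q [-0.11  0.43  0.04  2.15 -0.03  0.55 -1.98]
to (0.6150000000000001, -0.0595, 0.1, -92.2) xyz cm [ -2.58 -16.73   1.97] w [ -0.4   0.  -18.6] rows>= 2.7
```

View pics/s10.png

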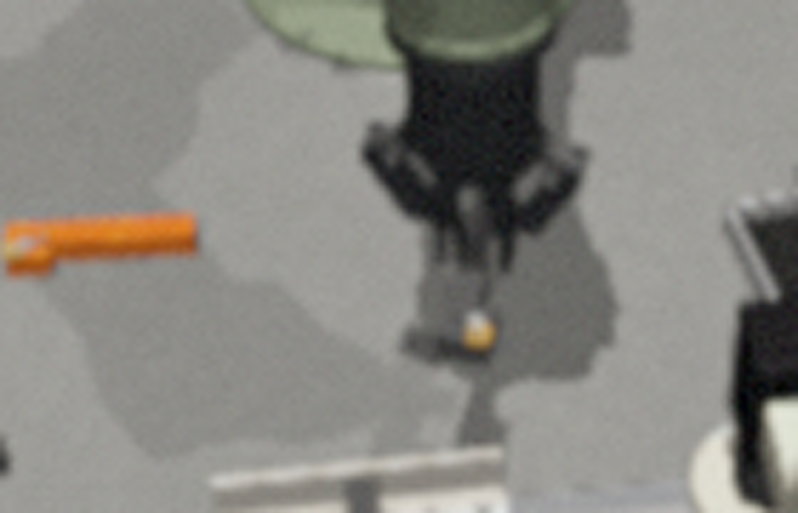

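Call:
jog_arm --increments '[{"x":-1,"y":-5,"z":0,"wx":-0.4,"wy":0,"wz":-9,"claw":12},{"x":-2.6,"y":-10,"z":0,"wx":-0.4,"wy":0,"wz":-18.6,"claw":12},{"x":-2.6,"y":-15,"z":0,"wx":-0.4,"wy":0,"wz":-18.6,"claw":12},{"x":-2.6,"y":-16.7,"z":1,"wx":-0.4,"wy":0,"wz":-18.6,"claw":12},{"x":-2.6,"y":-16.7,"z":2,"wx":-0.4,"wy":0,"wz":-18.6,"claw":12},{"x":-2.6,"y":-16.7,"z":2,"wx":-0.4,"wy":0,"wz":-18.6,"claw":12},{"x":-2.6,"y":-16.7,"z":2,"wx":-0.4,"wy":0,"wz":-18.6,"claw":12}]'

```text
clock: 13.2
position: [0.6134, -0.0587, 0.0979]
tool_rot: [3.139, 0.0, -1.609]
force: [-0.9, -0.6, -3.6]
grip_width: 0.0174
```

Run:
```python
from h import *
st();to(.6150,-.0595,.0627,-92.2)
grab("scene","s11.png",(160,170,300,260),5.7)
```

```text
13.2 pos [ 0.6134 -0.0587  0.0979] yaw [179.9   0.  -92.2] F [-0.9 -0.6 -3.6] w 0.0174 q [ 0.03  0.67 -0.04  1.73  0.04  0.75 -1.64]
to (0.615, -0.0595, 0.0627, -92.2) xyz cm [ 0.07 -0.17  3.52] w [0.1 0.  0. ] rows>= 0.6
```

View pics/s11.png

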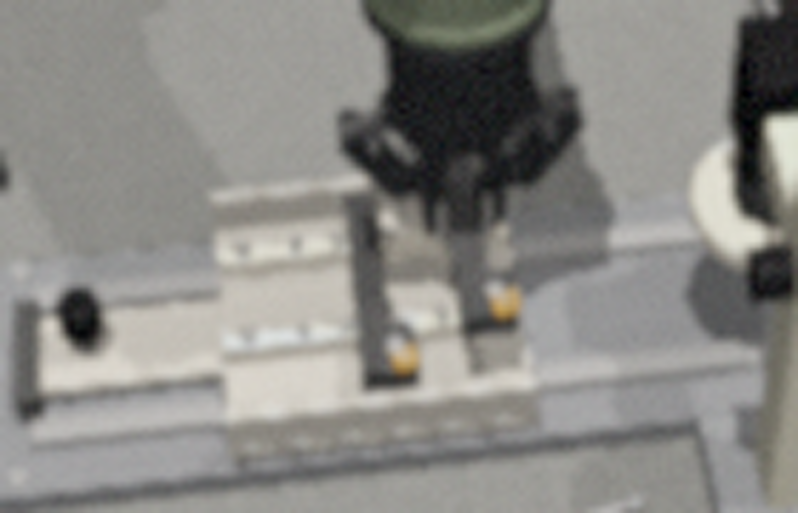

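Call:
jog_arm --increments '[{"x":0.1,"y":-0.2,"z":1.8,"wx":0,"wy":0,"wz":0,"claw":12},{"x":0.1,"y":-0.2,"z":2.5,"wx":0,"wy":0,"wz":0,"claw":12},{"x":0.1,"y":-0.2,"z":3.0,"wx":0,"wy":0,"wz":0,"claw":12},{"x":0.1,"y":-0.2,"z":3.4,"wx":0,"wy":0,"wz":0,"claw":12},{"x":0.1,"y":-0.2,"z":3.6,"wx":0,"wy":0,"wz":0,"claw":12},{"x":0.1,"y":-0.2,"z":3.7,"wx":0,"wy":0,"wz":0,"claw":12}]'

```text
clock: 14.0
position: [0.6155, -0.0599, 0.0621]
tool_rot: [3.14, 0.0, -1.609]
force: [-10.8, 0.8, 24.4]
grip_width: 0.0178
```

Run:
```python
from h import *
st()
f=grab("scene","s12.png",(160,170,300,260),5.7)
```

```text
14.0 pos [ 0.6155 -0.0599  0.0621] yaw [179.9   0.  -92.2] F [-10.8   0.8  24.4] w 0.0178 q [ 0.03  0.72 -0.04  1.73  0.04  0.69 -1.64]
```

View pics/s12.png

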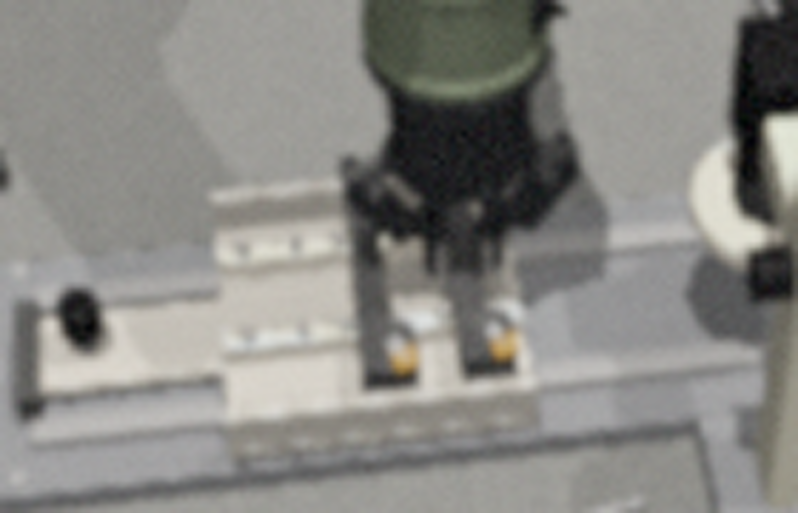

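Call:
jog_arm --increments '[{"x":0,"y":0,"z":0,"wx":0,"wy":0,"wz":0,"claw":22},{"x":0,"y":0,"z":0,"wx":0,"wy":0,"wz":0,"claw":42},{"x":0,"y":0,"z":0,"wx":0,"wy":0,"wz":0,"claw":42},{"x":0,"y":0,"z":-1,"wx":0,"wy":0,"wz":0,"claw":42},{"x":0,"y":0,"z":-4,"wx":0,"wy":0,"wz":0,"claw":42},{"x":0,"y":0,"z":-9,"wx":0,"wy":0,"wz":0,"claw":60},{"x":0,"y":0,"z":-9,"wx":0,"wy":0,"wz":0,"claw":60}]'

```text
clock: 14.92
position: [0.6177, -0.0601, 0.1565]
tool_rot: [-3.137, 0.0, -1.609]
force: [0.6, 0.6, -0.5]
grip_width: 0.0512
```

Run:
```python
from h import *
st(); to(.4517,-.3714,.08,2)
f=grab("scene","s13.png",(100,160,300,260),4)
```

```text
14.93 pos [ 0.6177 -0.0601  0.1565] yaw [-179.7    0.   -92.2] F [ 0.6  0.6 -0.5] w 0.0512 q [ 0.03  0.6  -0.04  1.68  0.03  0.86 -1.63]
to (0.4517, -0.3714, 0.08, 2) xyz cm [31.75 15.42  7.57] w [ -0.2  -0.2 -94.2] rows>= 8.8
```

View pics/s13.png

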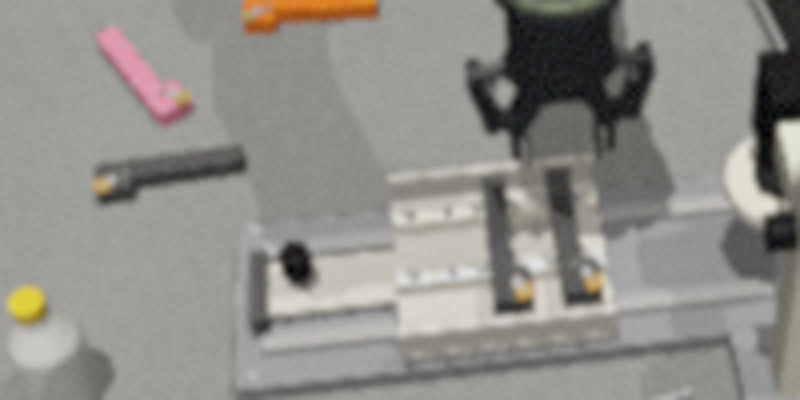

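Call:
jog_arm --increments '[{"x":2,"y":6,"z":0,"wx":0,"wy":0,"wz":-10,"claw":60},{"x":5,"y":11,"z":0,"wx":0,"wy":0,"wz":-20,"claw":60},{"x":10,"y":15.4,"z":0,"wx":0,"wy":0,"wz":-30,"claw":60},{"x":15,"y":15.4,"z":0,"wx":0,"wy":0,"wz":-40,"claw":60},{"x":20,"y":15.4,"z":0,"wx":0,"wy":0,"wz":-50,"claw":60},{"x":25,"y":15.4,"z":0,"wx":0,"wy":0,"wz":-60,"claw":60},{"x":29,"y":15.4,"z":2,"wx":0,"wy":0,"wz":-70,"claw":60},{"x":31.8,"y":15.4,"z":5,"wx":0,"wy":0,"wz":-80,"claw":60},{"x":31.8,"y":15.4,"z":7.6,"wx":0,"wy":0,"wz":-90,"claw":60},{"x":31.8,"y":15.4,"z":7.6,"wx":0,"wy":0,"wz":-94.2,"claw":60}]'

```text
clock: 16.23
position: [0.4491, -0.3711, 0.0752]
tool_rot: [-3.138, 0.001, 0.038]
force: [-0.7, 0.5, 0.5]
grip_width: 0.0513
```

Run:
```python
from h import *
st(); to(.4517,-.3714,.004,2)
f=grab("scene","s14.png",(80,130,280,250),4)
```

```text
16.23 pos [ 0.4491 -0.3711  0.0752] yaw [-1.798e+02  1.000e-01  2.200e+00] F [-0.7  0.5  0.5] w 0.0513 q [ 0.86  0.69 -0.39  1.81  0.37  0.72  0.31]
to (0.4517, -0.3714, 0.004, 2) xyz cm [0.26 0.06 7.12] w [-0.2  0.1  0.2] rows>= 1.1
```

View pics/s14.png

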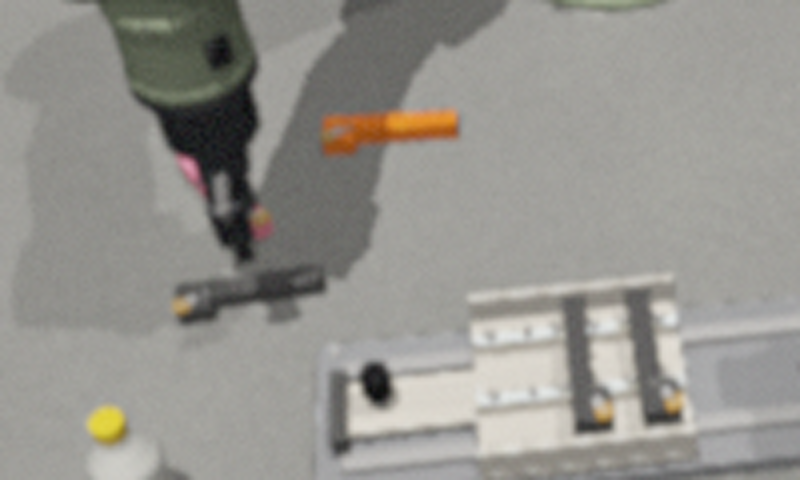

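Run:
```python
from h import *
f=bot.grab_frame("top")
for u,v in((565,258),(605,233),(583,292)): print(px2w(f,250+u/4.6,190+v/4.6,.02))
```

```text
[ 0.37807537 -0.36191901  0.02      ]
[ 0.39542263 -0.39105555  0.02      ]
[ 0.35414844 -0.37324397  0.02      ]
```

Clear of the pink one by more than 15 mm. Descending on C.

Call:
jog_arm --increments '[{"x":0.3,"y":0.1,"z":4,"wx":-0.2,"wy":0,"wz":0,"claw":55},{"x":0.3,"y":0.1,"z":6.8,"wx":-0.2,"wy":0,"wz":0,"claw":55},{"x":0.3,"y":0.1,"z":7.1,"wx":-0.2,"wy":0,"wz":0,"claw":55},{"x":0.3,"y":0.1,"z":7.1,"wx":-0.2,"wy":0,"wz":0,"claw":12},{"x":0.3,"y":0.1,"z":7.1,"wx":-0.2,"wy":0,"wz":0,"claw":12},{"x":0.3,"y":0.1,"z":7.1,"wx":-0.2,"wy":0,"wz":0,"claw":12},{"x":0.3,"y":0.1,"z":7.1,"wx":-0.2,"wy":0,"wz":0,"claw":12},{"x":0.3,"y":0.1,"z":7.1,"wx":-0.2,"wy":0,"wz":0,"claw":12}]'

```text
clock: 17.32
position: [0.4536, -0.3728, 0.0075]
tool_rot: [3.138, -0.002, 0.035]
force: [-0.6, 2.0, 4.5]
grip_width: 0.0179
```

Call:
jog_arm --increments '[{"x":0,"y":0,"z":-3,"wx":0,"wy":0,"wz":0,"claw":12},{"x":0,"y":0,"z":-8,"wx":0,"wy":0,"wz":0,"claw":12},{"x":0,"y":0,"z":-12,"wx":0,"wy":0,"wz":0,"claw":12},{"x":0,"y":0,"z":-12,"wx":0,"wy":0,"wz":0,"claw":12}]'

```text
clock: 17.82
position: [0.4546, -0.3735, 0.1313]
tool_rot: [3.134, -0.006, 0.034]
force: [0.3, 0.6, -3.6]
grip_width: 0.0175
```

Run:
```python
from h import *
# holder x = tool -90 => place tool yaw ~ 88 ; TCP 8mm behind origin
st();to(.6185-.0080,-.1675,.12,87.8)
grab("scene","s15.png",(80,110,280,230),4)
```

```text
17.82 pos [ 0.4546 -0.3735  0.1313] yaw [179.6  -0.4   2. ] F [ 0.3  0.6 -3.6] w 0.0175 q [ 0.88  0.61 -0.42  1.78  0.33  0.81  0.33]
to (0.6105, -0.1675, 0.12, 87.8) xyz cm [ 16.28 -20.07   1.1 ] w [  0.6   0.  -85.8] rows>= 8.0
```

View pics/s15.png

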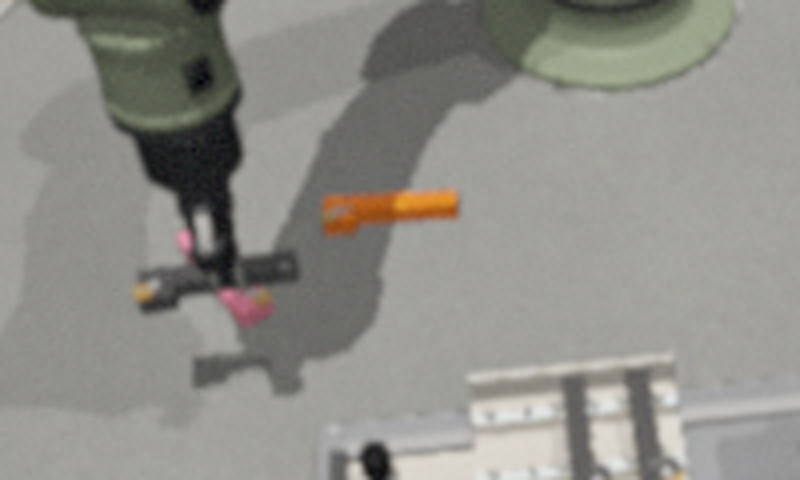

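Call:
jog_arm --increments '[{"x":2,"y":-2.5,"z":-1,"wx":0.3,"wy":0,"wz":-10.5,"claw":12},{"x":4,"y":-5,"z":-1,"wx":0.3,"wy":0,"wz":-21,"claw":12},{"x":6,"y":-7.5,"z":-1,"wx":0.6,"wy":0,"wz":-31.5,"claw":12},{"x":8,"y":-10,"z":-1,"wx":0.6,"wy":0,"wz":-42,"claw":12},{"x":10,"y":-12.5,"z":-1,"wx":0.6,"wy":0,"wz":-52.5,"claw":12},{"x":12,"y":-15,"z":-1,"wx":0.6,"wy":0,"wz":-63,"claw":12},{"x":14,"y":-17.5,"z":-1,"wx":0.6,"wy":0,"wz":-73.5,"claw":12},{"x":16,"y":-20,"z":0,"wx":0.6,"wy":0,"wz":-84,"claw":12},{"x":16.3,"y":-20.2,"z":1.1,"wx":0.6,"wy":0,"wz":-85.8,"claw":12},{"x":16.3,"y":-20.2,"z":1.1,"wx":0.6,"wy":0,"wz":-85.8,"claw":12}]'

```text
clock: 19.12
position: [0.6087, -0.1658, 0.1162]
tool_rot: [-3.136, -0.002, 1.53]
force: [-0.4, -0.3, -2.9]
grip_width: 0.0176
```

Run:
```python
from h import *
st();to(.612,-.1675,.065,87.9)
grab("scene","s16.png",(140,160,300,260),5)
```

```text
19.12 pos [ 0.6087 -0.1658  0.1162] yaw [-1.797e+02 -1.000e-01  8.770e+01] F [-0.4 -0.3 -2.9] w 0.0176 q [ 0.66  0.78 -0.77  1.64  0.63  0.99  1.2 ]
to (0.612, -0.1675, 0.065, 87.9) xyz cm [-0.17  0.36  5.11] w [-0.3 -0.1 -0.2] rows>= 0.8
```

View pics/s16.png

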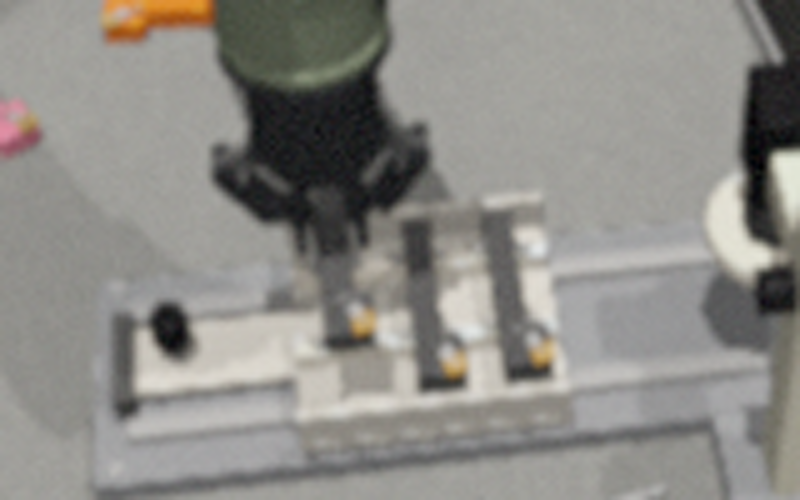

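Call:
jog_arm --increments '[{"x":-0.2,"y":0.3,"z":2.5,"wx":-0.3,"wy":0,"wz":-0.2,"claw":12},{"x":-0.2,"y":0.4,"z":3.8,"wx":-0.3,"wy":0,"wz":-0.2,"claw":12},{"x":-0.2,"y":0.4,"z":4.2,"wx":-0.3,"wy":0,"wz":-0.2,"claw":12},{"x":-0.2,"y":0.4,"z":4.6,"wx":-0.3,"wy":0,"wz":-0.2,"claw":12},{"x":-0.2,"y":0.4,"z":5.0,"wx":-0.3,"wy":0,"wz":-0.2,"claw":12},{"x":-0.2,"y":0.4,"z":5.3,"wx":-0.3,"wy":0,"wz":-0.2,"claw":12}]'

```text
clock: 19.92
position: [0.6127, -0.1684, 0.064]
tool_rot: [3.14, -0.001, 1.533]
force: [-0.2, -0.3, -3.7]
grip_width: 0.0178
```

Run:
```python
from h import *
st()
grab("scene","s17.png",(140,160,300,260),5)
```

```text
19.93 pos [ 0.6127 -0.1684  0.064 ] yaw [ 1.799e+02 -1.000e-01  8.780e+01] F [-0.2 -0.3 -3.7] w 0.0178 q [ 0.64  0.85 -0.73  1.66  0.69  0.9   1.17]
```

View pics/s17.png

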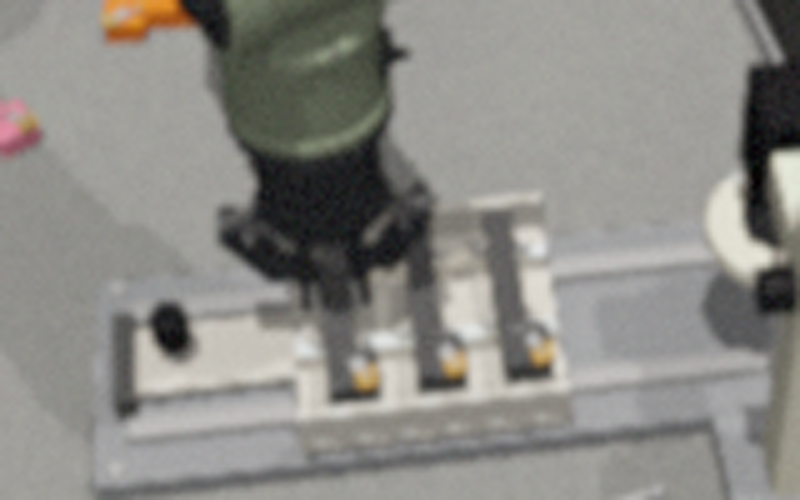

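Call:
jog_arm --increments '[{"x":0,"y":0,"z":0.2,"wx":0,"wy":0,"wz":0,"claw":12},{"x":0,"y":0,"z":0.2,"wx":0,"wy":0,"wz":0,"claw":12}]'

```text
clock: 20.23
position: [0.6126, -0.1684, 0.0634]
tool_rot: [3.14, -0.0, 1.533]
force: [-12.1, 1.1, 24.5]
grip_width: 0.0178
```

Call:
jog_arm --increments '[{"x":0,"y":0,"z":0,"wx":0,"wy":0,"wz":0,"claw":22},{"x":0,"y":0,"z":0,"wx":0,"wy":0,"wz":0,"claw":42},{"x":0,"y":0,"z":0,"wx":0,"wy":0,"wz":0,"claw":42},{"x":0,"y":0,"z":-1,"wx":0,"wy":0,"wz":0,"claw":42},{"x":0,"y":0,"z":-4,"wx":0,"wy":0,"wz":0,"claw":42},{"x":0,"y":0,"z":-9,"wx":0,"wy":0,"wz":0,"claw":60},{"x":-8,"y":-4,"z":-9,"wx":0,"wy":0,"wz":0,"claw":60},{"x":-14,"y":-8,"z":-9,"wx":0,"wy":0,"wz":0,"claw":60},{"x":-16,"y":-14,"z":-9,"wx":0,"wy":0,"wz":0,"claw":60},{"x":-16,"y":-14,"z":-9,"wx":0,"wy":0,"wz":0,"claw":60}]'

```text
clock: 21.48
position: [0.4637, -0.3251, 0.1536]
tool_rot: [3.141, 0.001, 1.53]
force: [1.5, 0.1, 0.3]
grip_width: 0.0516
```

Run:
```python
from h import *
st()
grab("scene","s18.png",(140,160,300,260),5)
f=grab("top","t18.png",(250,130,360,215),7)
```

```text
21.48 pos [ 0.4637 -0.3251  0.1536] yaw [180.    0.   87.6] F [1.5 0.1 0.3] w 0.0516 q [ 1.08  0.65 -0.82  1.8   0.58  0.95  1.53]
```

View pics/s18.png

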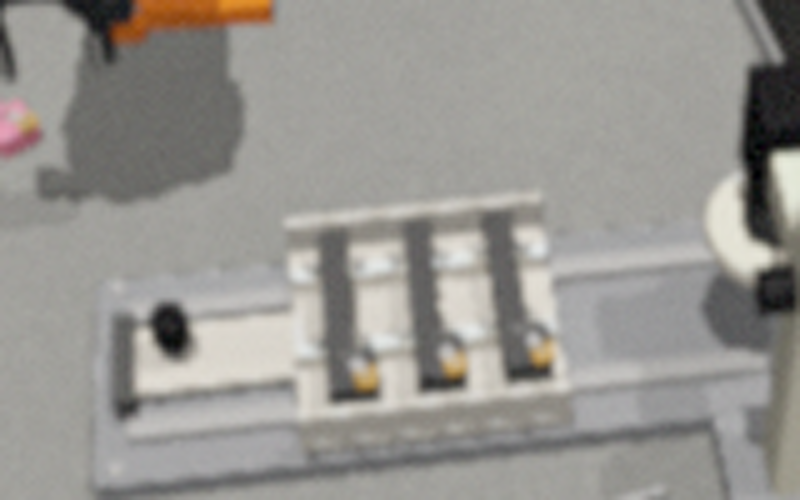

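View pics/t18.png

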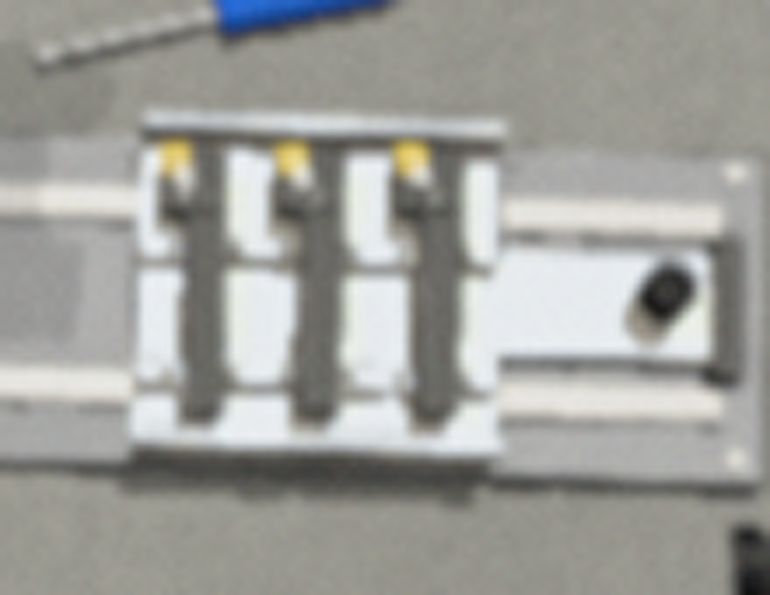

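Run:
```python
from h import *
to(.617,-.274,.12,87.9);to(.617,-.274,.056,87.9)
```

```text
to (0.617, -0.274, 0.12, 87.9) xyz cm [ 5.83 15.12  3.35] w [-0.   0.1 -0.3] rows>= 2.6
to (0.617, -0.274, 0.056, 87.9) xyz cm [ 5.84 15.12  9.75] w [-0.   0.1 -0.3] rows>= 3.0
```

Call:
jog_arm --increments '[{"x":2,"y":6,"z":0,"wx":0,"wy":0,"wz":0,"claw":70},{"x":5.8,"y":12,"z":0,"wx":0,"wy":0,"wz":-0.3,"claw":70},{"x":5.8,"y":15.1,"z":3,"wx":0,"wy":0,"wz":-0.3,"claw":70},{"x":5.8,"y":15.1,"z":3.4,"wx":0,"wy":0,"wz":-0.3,"claw":70},{"x":5.8,"y":15.1,"z":3.4,"wx":0,"wy":0,"wz":-0.3,"claw":70},{"x":5.8,"y":15.1,"z":3.4,"wx":0,"wy":0,"wz":-0.3,"claw":70}]'

```text
clock: 22.32
position: [0.6165, -0.2749, 0.1206]
tool_rot: [3.141, 0.002, 1.533]
force: [-0.2, 0.3, 0.1]
grip_width: 0.0597
```

Run:
```python
from h import *
st();to(.617,-.274,.056,87.9)
```

```text
22.32 pos [ 0.6165 -0.2749  0.1206] yaw [1.80e+02 1.00e-01 8.78e+01] F [-0.2  0.3  0.1] w 0.0597 q [ 0.79  0.83 -0.76  1.52  0.63  1.05  1.4 ]
to (0.617, -0.274, 0.056, 87.9) xyz cm [0.1  0.04 6.46] w [ 0.   0.1 -0.1] rows>= 1.0
```

Call:
jog_arm --increments '[{"x":0.1,"y":0,"z":4,"wx":0,"wy":0,"wz":0,"claw":70},{"x":0.1,"y":0,"z":6.3,"wx":0,"wy":0,"wz":0,"claw":70},{"x":0.1,"y":0,"z":6.5,"wx":0,"wy":0,"wz":0,"claw":70},{"x":0.1,"y":0,"z":6.5,"wx":0,"wy":0,"wz":0,"claw":20},{"x":0.1,"y":0,"z":6.5,"wx":0,"wy":0,"wz":0,"claw":20},{"x":0.1,"y":0,"z":6.5,"wx":0,"wy":0,"wz":0,"claw":20},{"x":0.1,"y":0,"z":6.5,"wx":0,"wy":0,"wz":0,"claw":20},{"x":0.1,"y":0,"z":6.5,"wx":0,"wy":0,"wz":0,"claw":20}]' --squeeze 50

```text
clock: 23.32
position: [0.6172, -0.2739, 0.057]
tool_rot: [3.14, 0.002, 1.532]
force: [-1.9, 1.2, 6.3]
grip_width: 0.0246
```

Run:
```python
from h import *
st();to(.6177+.21*np.sin(.037),-.274+.21,.057,87.9)
grab("top","t19.png",(250,130,360,215),7)
```

```text
23.32 pos [ 0.6172 -0.2739  0.057 ] yaw [1.799e+02 1.000e-01 8.780e+01] F [-1.9  1.2  6.3] w 0.0246 q [ 0.76  0.91 -0.72  1.55  0.69  0.95  1.35]
to (np.float64(0.625468227266348), -0.06400000000000003, 0.057, 87.9) xyz cm [21.01  0.03 -0.05] w [ 0.1  0.1 -0.1] rows>= 3.4
```

View pics/t19.png

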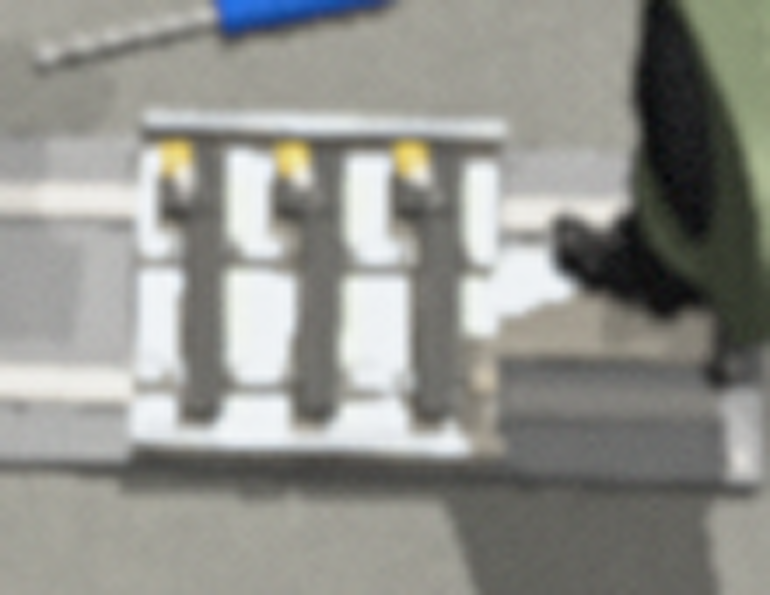

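Call:
jog_arm --increments '[{"x":0.7,"y":0,"z":0,"wx":0,"wy":0,"wz":0,"claw":20},{"x":2,"y":0,"z":0,"wx":0,"wy":0,"wz":0,"claw":20},{"x":3.5,"y":0,"z":0,"wx":0,"wy":0,"wz":0,"claw":20},{"x":5,"y":0,"z":0,"wx":0,"wy":0,"wz":0,"claw":20},{"x":6.5,"y":0,"z":0,"wx":0,"wy":0,"wz":0,"claw":20},{"x":8,"y":0,"z":0,"wx":0,"wy":0,"wz":0,"claw":20},{"x":9.5,"y":0,"z":0,"wx":0,"wy":0,"wz":0,"claw":20},{"x":10.7,"y":0,"z":0,"wx":0,"wy":0,"wz":0,"claw":20},{"x":11.5,"y":0,"z":0,"wx":0,"wy":0,"wz":0,"claw":20},{"x":12,"y":0,"z":0,"wx":0,"wy":0,"wz":0,"claw":20}]'

```text
clock: 24.62
position: [0.6226, -0.1538, 0.0571]
tool_rot: [3.138, 0.003, 1.533]
force: [6.1, -3.1, -9.6]
grip_width: 0.0243
```

Run:
```python
from h import *
st();to(.6177+.21*np.sin(.037),-.274+.21,.057,87.9)
grab("scene","s20.png",(140,150,300,260),5)
```

```text
24.62 pos [ 0.6226 -0.1538  0.0571] yaw [1.798e+02 1.000e-01 8.780e+01] F [ 6.1 -3.1 -9.6] w 0.0243 q [ 0.6   0.86 -0.72  1.65  0.7   0.9   1.14]
to (np.float64(0.625468227266348), -0.06400000000000003, 0.057, 87.9) xyz cm [ 8.98 -0.05 -0.01] w [ 0.2  0.1 -0.1] rows>= 1.4
```

View pics/s20.png

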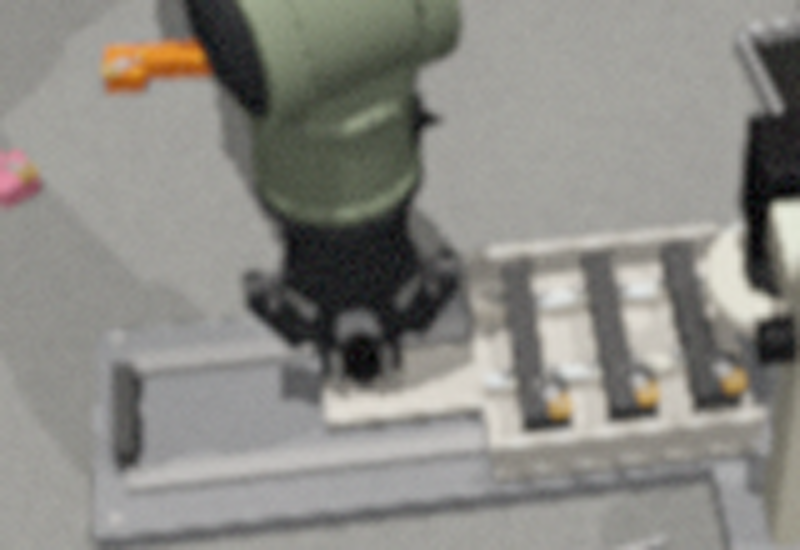

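Call:
jog_arm --increments '[{"x":0.7,"y":0,"z":0,"wx":0,"wy":0,"wz":0,"claw":20},{"x":2,"y":0,"z":0,"wx":0,"wy":0,"wz":0,"claw":20},{"x":3.5,"y":0,"z":0,"wx":0,"wy":0,"wz":0,"claw":20},{"x":5,"y":0,"z":0,"wx":0,"wy":0,"wz":0,"claw":20},{"x":6.5,"y":0,"z":0,"wx":0,"wy":0,"wz":0,"claw":20},{"x":7.8,"y":0,"z":0,"wx":0,"wy":0,"wz":0,"claw":20},{"x":8.7,"y":0,"z":0,"wx":0,"wy":0,"wz":0,"claw":20},{"x":9.3,"y":0,"z":0,"wx":0,"wy":0,"wz":0,"claw":20},{"x":9.6,"y":0,"z":0,"wx":0,"wy":0,"wz":0,"claw":20},{"x":9.6,"y":0,"z":0,"wx":0,"wy":0,"wz":0,"claw":20}]'

```text
clock: 25.92
position: [0.6269, -0.0566, 0.0572]
tool_rot: [3.136, 0.001, 1.533]
force: [8.1, 1.3, -13.0]
grip_width: 0.0245
```

Call:
jog_arm --increments '[{"x":0.4,"y":0,"z":0,"wx":0,"wy":0,"wz":0,"claw":20},{"x":0.8,"y":0,"z":0,"wx":0,"wy":0,"wz":0,"claw":20},{"x":0.8,"y":0,"z":0,"wx":0,"wy":0,"wz":0,"claw":20}]'

```text
clock: 26.3
position: [0.6271, -0.054, 0.0571]
tool_rot: [3.137, 0.009, 1.53]
force: [1.9, -25.4, -4.8]
grip_width: 0.0247
```

Call:
jog_arm --increments '[{"x":0.1,"y":0,"z":0,"wx":0,"wy":0,"wz":0,"claw":20},{"x":0.1,"y":0,"z":0,"wx":0,"wy":0,"wz":0,"claw":20},{"x":0.1,"y":0,"z":0,"wx":0,"wy":0,"wz":0,"claw":20},{"x":0.1,"y":0,"z":0,"wx":0,"wy":0,"wz":0,"claw":20},{"x":0.1,"y":0,"z":0,"wx":0,"wy":0,"wz":0,"claw":20},{"x":0.1,"y":0,"z":0,"wx":0,"wy":0,"wz":0,"claw":20},{"x":0.1,"y":0,"z":0,"wx":0,"wy":0,"wz":0,"claw":20},{"x":0.1,"y":0,"z":0,"wx":0,"wy":0,"wz":0,"claw":20},{"x":0.1,"y":0,"z":0,"wx":0,"wy":0,"wz":0,"claw":20},{"x":0.1,"y":0,"z":0,"wx":0,"wy":0,"wz":0,"claw":20}]'

```text
clock: 27.55
position: [0.6271, -0.0542, 0.0572]
tool_rot: [3.137, 0.01, 1.529]
force: [2.1, -8.0, -8.2]
grip_width: 0.0241
```

Call:
jog_arm --increments '[{"x":0.1,"y":0,"z":0,"wx":0,"wy":0,"wz":0,"claw":20},{"x":0.1,"y":0,"z":0,"wx":0,"wy":0,"wz":0,"claw":20},{"x":0.1,"y":0,"z":0,"wx":0,"wy":0,"wz":0,"claw":20},{"x":0.1,"y":0,"z":0,"wx":0,"wy":0,"wz":0,"claw":20},{"x":0.1,"y":0,"z":0,"wx":0,"wy":0,"wz":0,"claw":20},{"x":0.1,"y":0,"z":0,"wx":0,"wy":0,"wz":0,"claw":20},{"x":0.1,"y":0,"z":0,"wx":0,"wy":0,"wz":0,"claw":20},{"x":0.1,"y":0,"z":0,"wx":0,"wy":0,"wz":0,"claw":20},{"x":0.1,"y":0,"z":0,"wx":0,"wy":0,"wz":0,"claw":20},{"x":0.1,"y":0,"z":0,"wx":0,"wy":0,"wz":0,"claw":20}]'

```text
clock: 28.8
position: [0.6271, -0.0542, 0.0572]
tool_rot: [3.137, 0.012, 1.528]
force: [2.4, -7.6, -8.8]
grip_width: 0.0246
```

Run:
```python
from h import *
st()
grab("scene","s21.png",(140,150,340,270),4);grab("top","t21.png",(180,120,340,215),5)
```

```text
28.8 pos [ 0.6271 -0.0542  0.0572] yaw [179.7   0.7  87.6] F [ 2.4 -7.6 -8.8] w 0.0246 q [ 0.44  0.85 -0.71  1.69  0.71  0.88  0.96]
```

View pics/s21.png

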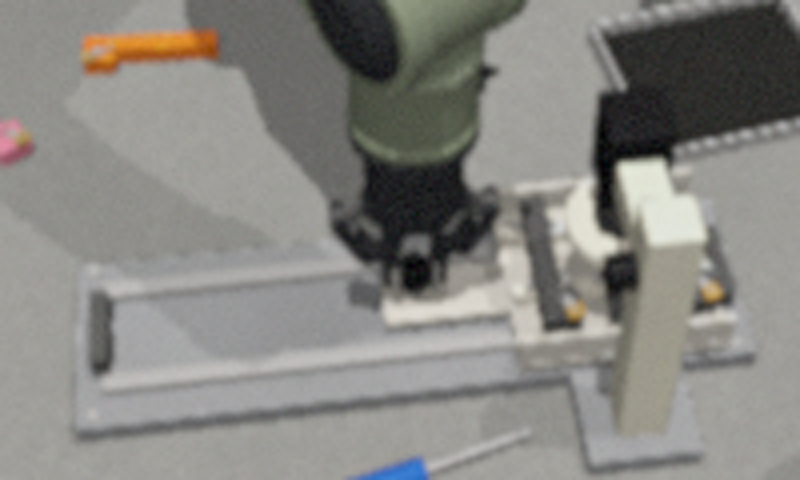

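View pics/t21.png

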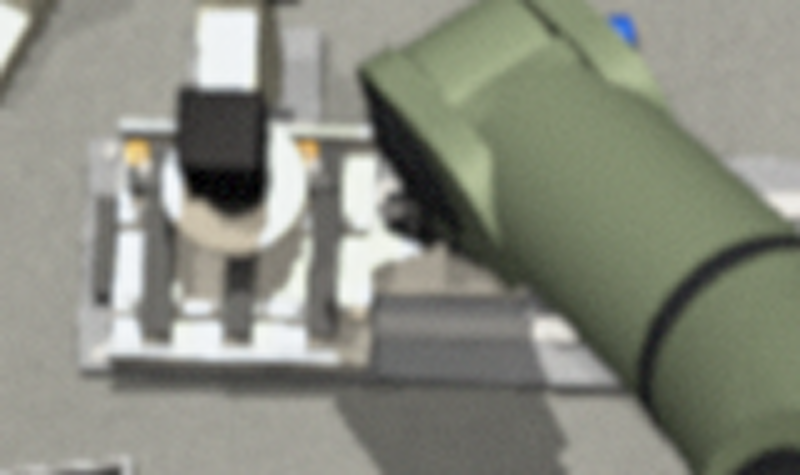

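Call:
jog_arm --increments '[{"x":-0.7,"y":0,"z":0,"wx":0,"wy":0,"wz":0,"claw":20},{"x":-2,"y":0,"z":0,"wx":0,"wy":0,"wz":0,"claw":20},{"x":-3.5,"y":0,"z":0,"wx":0,"wy":0,"wz":0,"claw":20},{"x":-5,"y":0,"z":0,"wx":0,"wy":0,"wz":0,"claw":20},{"x":-6.5,"y":0,"z":0,"wx":0,"wy":0,"wz":0,"claw":20},{"x":-8,"y":0,"z":0,"wx":0,"wy":0,"wz":0,"claw":20},{"x":-9.5,"y":0,"z":0,"wx":0,"wy":0,"wz":0,"claw":20},{"x":-10.7,"y":0,"z":0,"wx":0,"wy":0,"wz":0,"claw":20},{"x":-11.5,"y":0,"z":0,"wx":0,"wy":0,"wz":0,"claw":20},{"x":-12,"y":0,"z":0,"wx":0,"wy":0,"wz":0,"claw":20}]'

```text
clock: 30.15
position: [0.6217, -0.1734, 0.0573]
tool_rot: [3.137, 0.01, 1.529]
force: [9.7, 2.2, -29.4]
grip_width: 0.0245
```

Run:
```python
from h import *
st();to(.6174,-.2735,.057,87.9)
```

```text
30.15 pos [ 0.6217 -0.1734  0.0573] yaw [179.8   0.6  87.6] F [  9.7   2.2 -29.4] w 0.0245 q [ 0.63  0.86 -0.72  1.64  0.7   0.9   1.16]
to (0.6174, -0.2735, 0.057, 87.9) xyz cm [-1.002e+01 -1.000e-02  1.300e-01] w [ 0.2  0.6 -0.3] rows>= 1.6
```

Call:
jog_arm --increments '[{"x":-0.7,"y":0,"z":0.1,"wx":0,"wy":0.6,"wz":-0.3,"claw":20},{"x":-2,"y":0,"z":0.1,"wx":0,"wy":0.6,"wz":-0.3,"claw":20},{"x":-3.5,"y":0,"z":0.1,"wx":0,"wy":0.6,"wz":-0.3,"claw":20},{"x":-5,"y":0,"z":0.1,"wx":0,"wy":0.6,"wz":-0.3,"claw":20},{"x":-6.5,"y":0,"z":0.1,"wx":0,"wy":0.6,"wz":-0.3,"claw":20},{"x":-7.8,"y":0,"z":0.1,"wx":0,"wy":0.6,"wz":-0.3,"claw":20},{"x":-8.8,"y":0,"z":0.1,"wx":0,"wy":0.6,"wz":-0.3,"claw":20},{"x":-9.4,"y":0,"z":0.1,"wx":0,"wy":0.6,"wz":-0.3,"claw":20},{"x":-9.8,"y":0,"z":0.1,"wx":0,"wy":0.6,"wz":-0.3,"claw":20},{"x":-9.8,"y":0,"z":0.1,"wx":0,"wy":0.6,"wz":-0.3,"claw":20}]'

```text
clock: 31.4
position: [0.6173, -0.272, 0.0571]
tool_rot: [3.138, -0.0, 1.534]
force: [-3.8, -2.9, -1.1]
grip_width: 0.0243
```

Call:
jog_arm --increments '[{"x":-0.4,"y":0,"z":0,"wx":0,"wy":0,"wz":0,"claw":20},{"x":-0.8,"y":0,"z":0,"wx":0,"wy":0,"wz":0,"claw":20},{"x":-0.8,"y":0,"z":0,"wx":0,"wy":0,"wz":0,"claw":20},{"x":-0.8,"y":0,"z":0,"wx":0,"wy":0,"wz":0,"claw":20}]'

```text
clock: 31.9
position: [0.6172, -0.2741, 0.057]
tool_rot: [3.139, -0.007, 1.538]
force: [-8.7, 25.8, 5.3]
grip_width: 0.0245
```

Call:
jog_arm --increments '[{"x":0,"y":0,"z":0,"wx":0,"wy":0,"wz":0,"claw":20},{"x":0,"y":0,"z":0,"wx":0,"wy":0,"wz":0,"claw":60},{"x":0,"y":0,"z":0,"wx":0,"wy":0,"wz":0,"claw":60},{"x":0,"y":0,"z":-4,"wx":0,"wy":0,"wz":0,"claw":60},{"x":0,"y":0,"z":-10,"wx":0,"wy":0,"wz":0,"claw":60},{"x":0,"y":-6,"z":-10,"wx":0,"wy":0,"wz":0,"claw":60},{"x":0,"y":-12,"z":-10,"wx":0,"wy":0,"wz":0,"claw":60},{"x":0,"y":-14,"z":-10,"wx":0,"wy":0,"wz":0,"claw":60}]'

```text
clock: 32.9
position: [0.4742, -0.2709, 0.157]
tool_rot: [3.14, -0.005, 1.536]
force: [1.2, -0.2, 1.1]
grip_width: 0.0512
```

Run:
```python
from h import *
st()
grab("scene","s22.png",(140,150,340,270),4);f=grab("top","t22.png",(250,130,360,215),7)
```

```text
32.9 pos [ 0.4742 -0.2709  0.157 ] yaw [179.9  -0.3  88. ] F [ 1.2 -0.2  1.1] w 0.0512 q [ 1.01  0.62 -0.84  1.85  0.57  0.93  1.44]
```

View pics/s22.png

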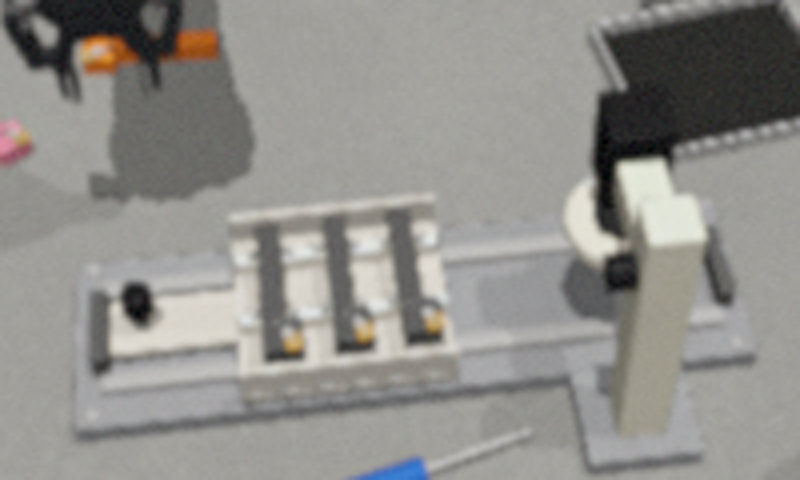

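View pics/t22.png

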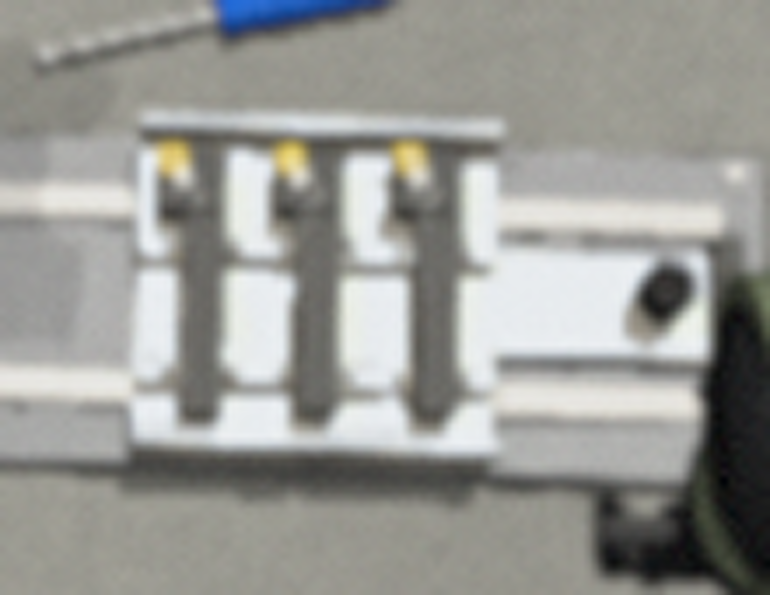

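Run:
```python
from h import *
to(.6152,-.0597,.11,87.9)
```

```text
to (0.6152, -0.0597, 0.11, 87.9) xyz cm [21.58 13.24  4.85] w [ 0.1 -0.3  0.1] rows>= 4.1
```

Call:
jog_arm --increments '[{"x":5.5,"y":1,"z":0,"wx":0,"wy":-0.3,"wz":0,"claw":44},{"x":11,"y":3,"z":0,"wx":0,"wy":-0.3,"wz":0,"claw":44},{"x":16,"y":6,"z":0,"wx":0,"wy":-0.3,"wz":0,"claw":44},{"x":20,"y":10,"z":0,"wx":0,"wy":-0.3,"wz":0,"claw":44},{"x":21.6,"y":13.2,"z":2,"wx":0,"wy":-0.3,"wz":0,"claw":44},{"x":21.6,"y":13.2,"z":4.8,"wx":0,"wy":-0.3,"wz":0,"claw":44},{"x":21.6,"y":13.2,"z":4.8,"wx":0,"wy":-0.3,"wz":0,"claw":44},{"x":21.6,"y":13.2,"z":4.8,"wx":0,"wy":-0.3,"wz":0,"claw":44}]'

```text
clock: 34.0
position: [0.6154, -0.0595, 0.1115]
tool_rot: [3.138, 0.0, 1.536]
force: [0.0, 0.3, 0.1]
grip_width: 0.0373
```

Run:
```python
from h import *
st();to(.6152,-.0597,.061,87.9)
grab("scene","s23.png",(160,150,300,260),5)
```

```text
34.0 pos [ 0.6154 -0.0595  0.1115] yaw [179.8   0.   88. ] F [0.  0.3 0.1] w 0.0373 q [ 0.51  0.77 -0.78  1.69  0.64  0.95  1.02]
to (0.6152, -0.0597, 0.061, 87.9) xyz cm [-0.02 -0.03  5.05] w [0.2 0.  0.1] rows>= 0.8
```

View pics/s23.png

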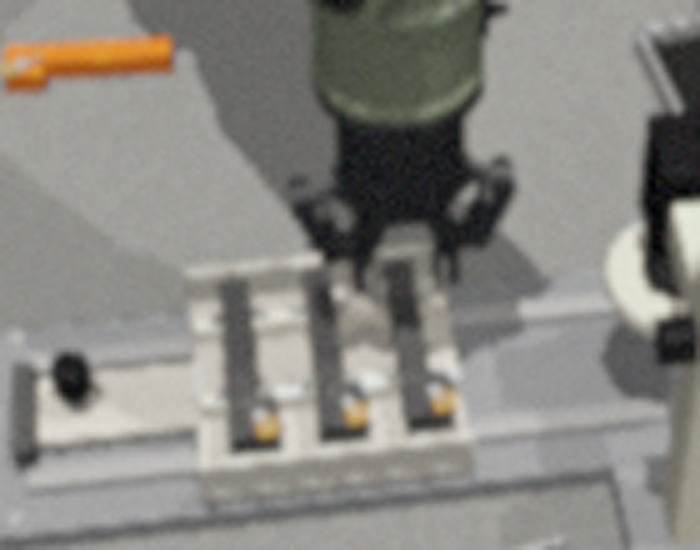

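Call:
jog_arm --increments '[{"x":0,"y":0,"z":2.5,"wx":0,"wy":0,"wz":0,"claw":44},{"x":0,"y":0,"z":4.7,"wx":0,"wy":0,"wz":0,"claw":44},{"x":0,"y":0,"z":5.0,"wx":0,"wy":0,"wz":0,"claw":44},{"x":0,"y":0,"z":5.0,"wx":0,"wy":0,"wz":0,"claw":12},{"x":0,"y":0,"z":5.0,"wx":0,"wy":0,"wz":0,"claw":12},{"x":0,"y":0,"z":5.0,"wx":0,"wy":0,"wz":0,"claw":12},{"x":0,"y":0,"z":5.0,"wx":0,"wy":0,"wz":0,"claw":12},{"x":0,"y":0,"z":5.0,"wx":0,"wy":0,"wz":0,"claw":12}]' --squeeze 80

```text
clock: 35.05
position: [0.6159, -0.0596, 0.0625]
tool_rot: [3.137, 0.0, 1.536]
force: [-3.0, 1.1, 7.4]
grip_width: 0.0179
```

Call:
jog_arm --increments '[{"x":0,"y":0,"z":-2,"wx":0,"wy":0,"wz":0,"claw":12},{"x":0,"y":0,"z":-5,"wx":0,"wy":0,"wz":0,"claw":12},{"x":0,"y":0,"z":-7,"wx":0,"wy":0,"wz":0,"claw":12},{"x":0,"y":0,"z":-7,"wx":0,"wy":0,"wz":0,"claw":12}]'

```text
clock: 35.55
position: [0.6163, -0.0597, 0.1343]
tool_rot: [3.134, 0.001, 1.536]
force: [-0.9, -0.8, -4.5]
grip_width: 0.0179
```

Run:
```python
from h import *
c,s=np.cos(np.radians(6.2)),np.sin(np.radians(6.2))
for b in(.055,0,-.055):
    print(b,.4002-.0075*c-s*b,.2716-.0075*s+c*b)
b=.055
st();to(.4002-.0075*c-s*b,.2716-.0075*s+c*b,.13,96.2)
grab("scene","s24.png",(160,150,300,260),5)
```

```text
0.055 0.38680390320637636 0.3254683078506822
0 0.39274386777020764 0.27079000483220483
-0.055 0.3986838323340389 0.2161117018137275
35.55 pos [ 0.6163 -0.0597  0.1343] yaw [179.6   0.   88. ] F [-0.9 -0.8 -4.5] w 0.0179 q [ 0.52  0.74 -0.8   1.68  0.62  0.98  1.03]
to (np.float64(0.38680390320637636), np.float64(0.3254683078506822), 0.13, 96.2) xyz cm [ 37.69 -24.3    0.22] w [ 0.4  0.1 -8.2] rows>= 7.2
```

View pics/s24.png

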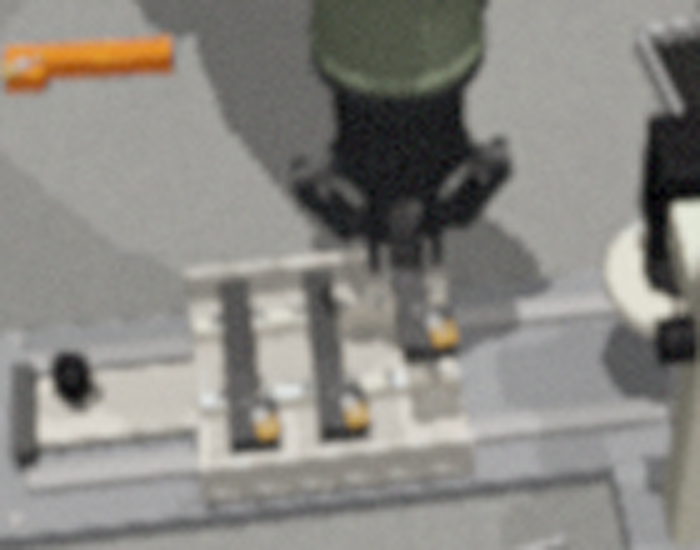

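Call:
jog_arm --increments '[{"x":0,"y":-6,"z":0,"wx":0,"wy":0,"wz":0,"claw":12},{"x":0,"y":-12,"z":0,"wx":0,"wy":0,"wz":0,"claw":12},{"x":2,"y":-18,"z":0,"wx":0.4,"wy":0,"wz":-2,"claw":12},{"x":6,"y":-22,"z":0,"wx":0.4,"wy":0,"wz":-4,"claw":12},{"x":12,"y":-24,"z":0,"wx":0.4,"wy":0,"wz":-8.2,"claw":12},{"x":18,"y":-24.3,"z":0,"wx":0.4,"wy":0,"wz":-8.2,"claw":12},{"x":24,"y":-24.3,"z":0,"wx":0.4,"wy":0,"wz":-8.2,"claw":12},{"x":30,"y":-24.3,"z":0,"wx":0.4,"wy":0,"wz":-8.2,"claw":12},{"x":35,"y":-24.3,"z":0,"wx":0.4,"wy":0,"wz":-8.2,"claw":12},{"x":37.7,"y":-24.3,"z":0,"wx":0.4,"wy":0,"wz":-8.2,"claw":12}]'

```text
clock: 36.85
position: [0.3851, 0.328, 0.1305]
tool_rot: [-3.139, 0.0, 1.681]
force: [-0.5, -0.7, -4.6]
grip_width: 0.0177
```

Run:
```python
from h import *
st();to(.3868,.3255,.05,96.2);to(.3868,.3255,.012,96.2)
grab("scene","s25.png",(240,110,400,220),5)
```

```text
36.85 pos [0.3851 0.328  0.1305] yaw [-179.8    0.    96.3] F [-0.5 -0.7 -4.6] w 0.0177 q [-0.18  0.62 -0.88  1.97  0.64  0.86  0.27]
to (0.3868, 0.3255, 0.05, 96.2) xyz cm [-0.26  0.16  8.05] w [-0.2  0.   0.1] rows>= 1.3
to (0.3868, 0.3255, 0.012, 96.2) xyz cm [-0.26  0.18 11.85] w [-0.2  0.   0.1] rows>= 1.9
```

View pics/s25.png

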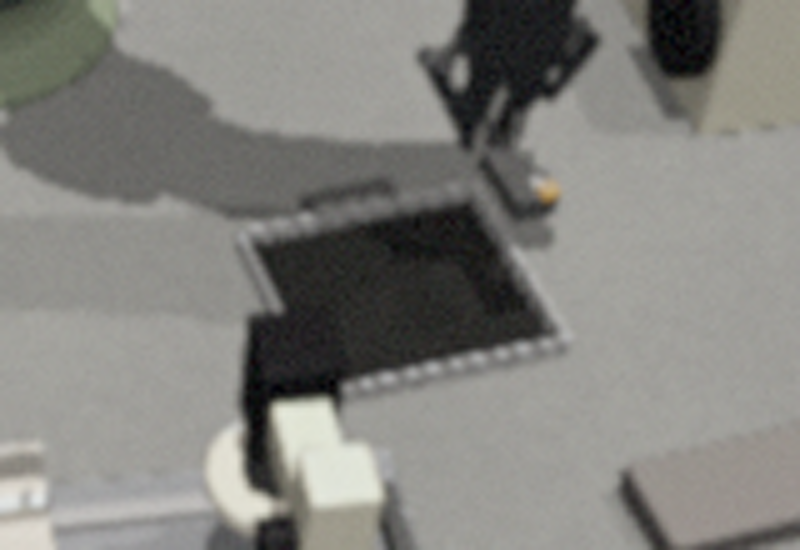

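Call:
jog_arm --increments '[{"x":-0.3,"y":0.2,"z":4,"wx":-0.2,"wy":0,"wz":0,"claw":12},{"x":-0.3,"y":0.2,"z":8,"wx":-0.2,"wy":0,"wz":0,"claw":12},{"x":-0.3,"y":0.2,"z":10,"wx":-0.2,"wy":0,"wz":0,"claw":12},{"x":-0.3,"y":0.2,"z":11,"wx":-0.2,"wy":0,"wz":0,"claw":12},{"x":-0.3,"y":0.2,"z":11.5,"wx":-0.2,"wy":0,"wz":0,"claw":12},{"x":-0.3,"y":0.2,"z":11.9,"wx":-0.2,"wy":0,"wz":0,"claw":12},{"x":-0.3,"y":0.2,"z":11.9,"wx":-0.2,"wy":0,"wz":0,"claw":12}]'

```text
clock: 37.78
position: [0.3871, 0.3281, 0.012]
tool_rot: [3.14, -0.002, 1.682]
force: [1.0, 0.2, -3.4]
grip_width: 0.0182
```

Run:
```python
from h import *
st()
grab("scene","s26.png",(240,110,400,220),5);grab("top","t26.png",(130,190,250,290),6)
```

```text
37.77 pos [0.3871 0.3281 0.012 ] yaw [ 1.799e+02 -1.000e-01  9.640e+01] F [ 1.   0.2 -3.4] w 0.0182 q [-0.3   0.8  -0.71  2.02  0.87  0.65  0.09]
```

View pics/s26.png

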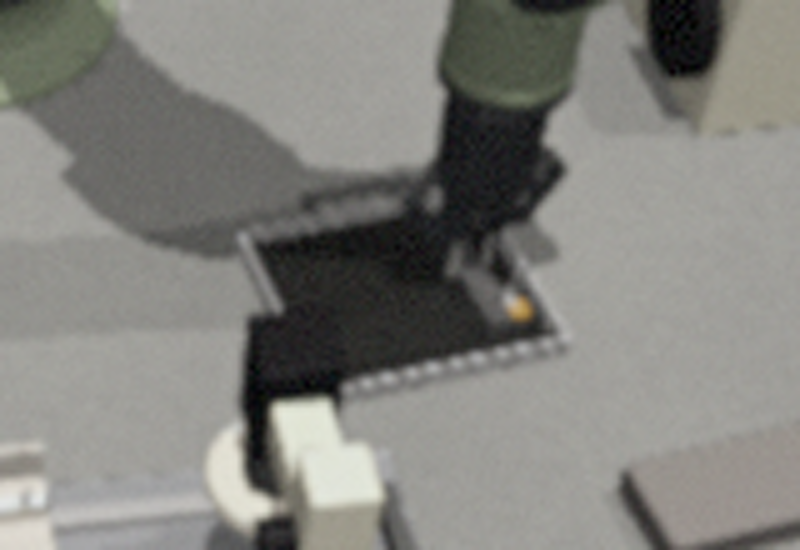

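View pics/t26.png

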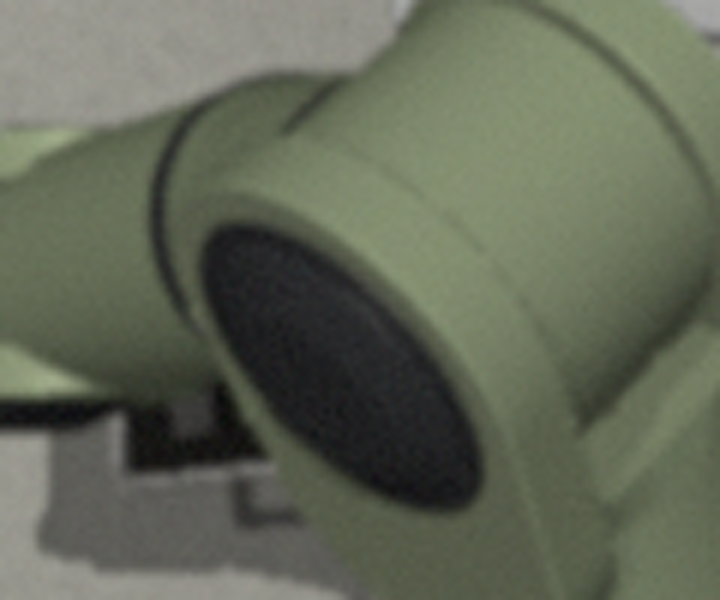

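Call:
jog_arm --increments '[{"x":-0.4,"y":0,"z":0,"wx":0,"wy":0,"wz":0,"claw":12},{"x":-0.4,"y":0,"z":0.2,"wx":0,"wy":0,"wz":0,"claw":12},{"x":-0.4,"y":0,"z":0.2,"wx":0,"wy":0,"wz":0,"claw":12}]'

```text
clock: 38.25
position: [0.3879, 0.3237, 0.0105]
tool_rot: [3.14, -0.001, 1.682]
force: [-0.7, -5.2, 11.0]
grip_width: 0.0181
```

Call:
jog_arm --increments '[{"x":0,"y":0,"z":0,"wx":0,"wy":0,"wz":0,"claw":22},{"x":0,"y":0,"z":0,"wx":0,"wy":0,"wz":0,"claw":40},{"x":0,"y":0,"z":0,"wx":0,"wy":0,"wz":0,"claw":40},{"x":0,"y":0,"z":-1,"wx":0,"wy":0,"wz":0,"claw":40},{"x":0,"y":0,"z":-5,"wx":0,"wy":0,"wz":0,"claw":40},{"x":0,"y":0,"z":-11,"wx":0,"wy":0,"wz":0,"claw":40},{"x":0,"y":0,"z":-13,"wx":0,"wy":0,"wz":0,"claw":44}]'

```text
clock: 39.12
position: [0.3882, 0.3244, 0.144]
tool_rot: [3.136, -0.003, 1.682]
force: [0.3, -0.2, 0.4]
grip_width: 0.0375
```

Run:
```python
from h import *
st(); to(.6140,-.1137,.14,87.9)
grab("scene","s27.png",(150,110,400,270),3.2)
```

```text
39.12 pos [0.3882 0.3244 0.144 ] yaw [179.7  -0.2  96.4] F [ 0.3 -0.2  0.4] w 0.0375 q [-0.16  0.6  -0.9   1.96  0.62  0.87  0.3 ]
to (0.614, -0.1137, 0.14, 87.9) xyz cm [-46.04  17.58   0.34] w [ 0.3 -0.2  8.5] rows>= 7.9
```

View pics/s27.png

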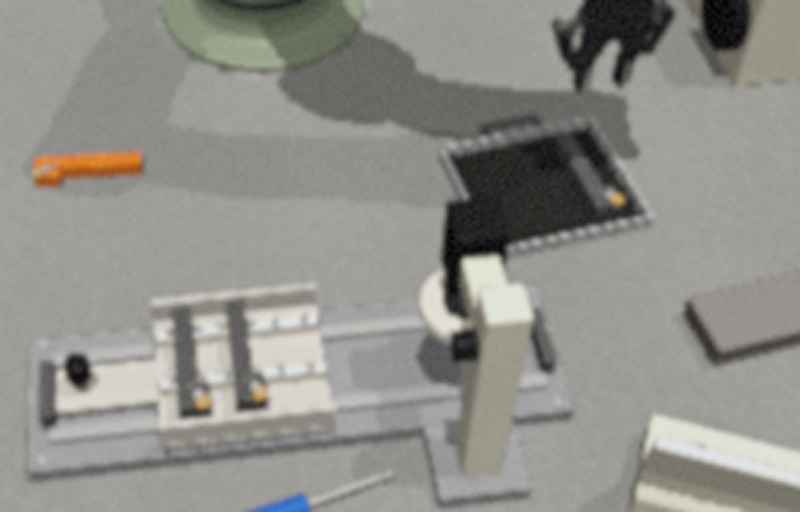

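Call:
jog_arm --increments '[{"x":-6,"y":0,"z":0,"wx":0,"wy":0,"wz":0,"claw":44},{"x":-12,"y":1,"z":0,"wx":0,"wy":0,"wz":1,"claw":44},{"x":-18,"y":2,"z":0,"wx":0,"wy":0,"wz":2,"claw":44},{"x":-24,"y":3,"z":0,"wx":0,"wy":0,"wz":4,"claw":44},{"x":-30,"y":5,"z":0,"wx":0,"wy":0,"wz":6,"claw":44},{"x":-36,"y":7,"z":0,"wx":0,"wy":0,"wz":8.5,"claw":44},{"x":-41,"y":10,"z":0,"wx":0.3,"wy":0,"wz":8.5,"claw":44},{"x":-45,"y":14,"z":0,"wx":0.3,"wy":0,"wz":8.5,"claw":44},{"x":-46,"y":17.6,"z":0.3,"wx":0.3,"wy":0,"wz":8.5,"claw":44},{"x":-46,"y":17.6,"z":0.3,"wx":0.3,"wy":0,"wz":8.5,"claw":44}]'

```text
clock: 40.42
position: [0.6154, -0.1135, 0.14]
tool_rot: [-3.141, -0.005, 1.532]
force: [-1.0, 0.5, 0.5]
grip_width: 0.0374
```

Run:
```python
from h import *
st(); to(.6140,-.1137,.10,87.9)
```

```text
40.42 pos [ 0.6154 -0.1135  0.14  ] yaw [-180.    -0.3   87.8] F [-1.   0.5  0.5] w 0.0374 q [ 0.61  0.75 -0.81  1.65  0.61  1.02  1.13]
to (0.614, -0.1137, 0.1, 87.9) xyz cm [-0.05 -0.14  4.  ] w [-0.  -0.3 -0.1] rows>= 0.6
```

Call:
jog_arm --increments '[{"x":0,"y":-0.1,"z":3,"wx":0,"wy":-0.3,"wz":0,"claw":44},{"x":0,"y":-0.1,"z":6,"wx":0,"wy":-0.3,"wz":0,"claw":44},{"x":0,"y":-0.1,"z":7.5,"wx":0,"wy":-0.3,"wz":0,"claw":44},{"x":0,"y":-0.1,"z":7.9,"wx":0,"wy":-0.3,"wz":0,"claw":44},{"x":0,"y":-0.1,"z":7.9,"wx":0,"wy":-0.3,"wz":0,"claw":12},{"x":0,"y":-0.1,"z":7.9,"wx":0,"wy":-0.3,"wz":0,"claw":12},{"x":0,"y":-0.1,"z":7.9,"wx":0,"wy":-0.3,"wz":0,"claw":12},{"x":0,"y":-0.1,"z":7.9,"wx":0,"wy":-0.3,"wz":0,"claw":12},{"x":0,"y":-0.1,"z":7.9,"wx":0,"wy":-0.3,"wz":0,"claw":12}]'

```text
clock: 41.55
position: [0.6148, -0.113, 0.062]
tool_rot: [3.141, 0.0, 1.532]
force: [-2.7, 1.7, 7.8]
grip_width: 0.0176
```

Call:
jog_arm --increments '[{"x":0,"y":0,"z":-2,"wx":0,"wy":0,"wz":0,"claw":12},{"x":0,"y":0,"z":-5,"wx":0,"wy":0,"wz":0,"claw":12},{"x":0,"y":0,"z":-7,"wx":0,"wy":0,"wz":0,"claw":12},{"x":0,"y":0,"z":-7,"wx":0,"wy":0,"wz":0,"claw":12}]'

```text
clock: 42.05
position: [0.6155, -0.1132, 0.1337]
tool_rot: [3.139, 0.001, 1.532]
force: [-0.1, -0.6, -5.4]
grip_width: 0.0179
```

Run:
```python
from h import *
st(); to(.3930,.2700,.13,96.2)
grab("scene","s28.png",(150,110,400,270),3.2)
```

```text
42.05 pos [ 0.6155 -0.1132  0.1337] yaw [1.798e+02 1.000e-01 8.780e+01] F [-0.1 -0.6 -5.4] w 0.0179 q [ 0.6   0.75 -0.8   1.66  0.62  1.    1.12]
to (0.393, 0.27, 0.13, 96.2) xyz cm [ 37.43 -23.73   0.26] w [ 0.2  0.1 -8.4] rows>= 7.1
```

View pics/s28.png

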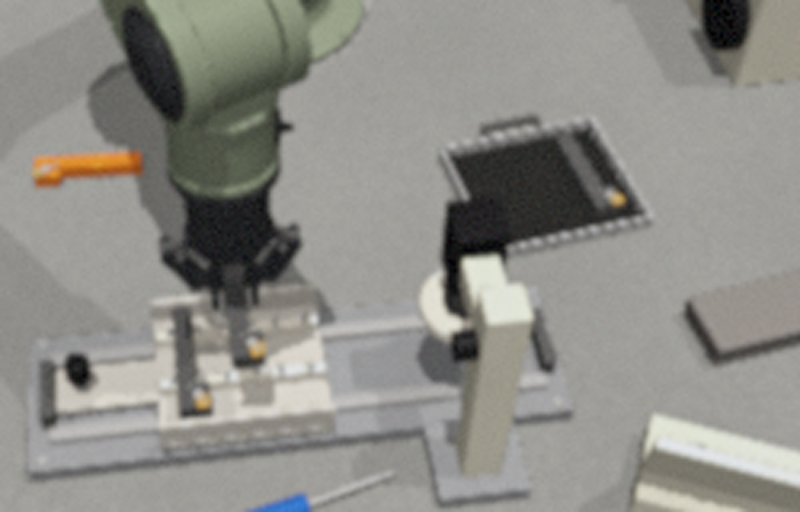

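Call:
jog_arm --increments '[{"x":0,"y":-6,"z":0,"wx":0,"wy":0,"wz":0,"claw":12},{"x":0,"y":-12,"z":0,"wx":0,"wy":0,"wz":0,"claw":12},{"x":2,"y":-18,"z":0,"wx":0.2,"wy":0,"wz":-2,"claw":12},{"x":6,"y":-22,"z":0,"wx":0.2,"wy":0,"wz":-4,"claw":12},{"x":12,"y":-23.7,"z":0,"wx":0.2,"wy":0,"wz":-8.4,"claw":12},{"x":18,"y":-23.7,"z":0,"wx":0.2,"wy":0,"wz":-8.4,"claw":12},{"x":20,"y":-23.7,"z":0,"wx":0.2,"wy":0,"wz":-8.4,"claw":12}]'

```text
clock: 42.98
position: [0.3853, 0.0991, 0.1317]
tool_rot: [-3.139, -0.001, 1.682]
force: [0.8, -0.4, -3.9]
grip_width: 0.0178
```

Run:
```python
from h import *
st(); to(.3930,.2700,.13,96.2)
f=grab("top","t29.png",(130,190,250,290),6)
```

```text
42.98 pos [0.3853 0.0991 0.1317] yaw [-179.9   -0.    96.4] F [ 0.8 -0.4 -3.9] w 0.0178 q [ 0.36  0.48 -0.95  2.22  0.6   0.72  0.67]
to (0.393, 0.27, 0.13, 96.2) xyz cm [16.9   2.68  0.17] w [-0.1 -0.   0.2] rows>= 2.7
```

View pics/t29.png

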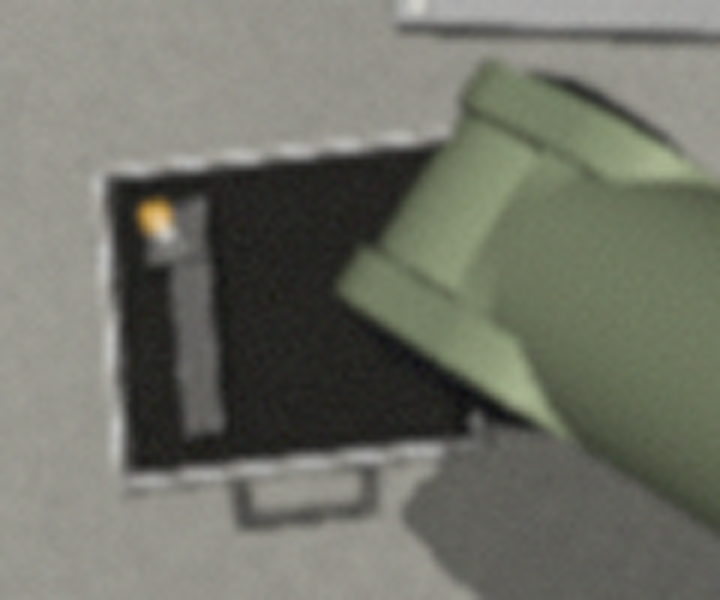

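Call:
jog_arm --increments '[{"x":6,"y":1,"z":0,"wx":0,"wy":0,"wz":0.2,"claw":12},{"x":12,"y":2.7,"z":0,"wx":0,"wy":0,"wz":0.2,"claw":12},{"x":16.5,"y":2.7,"z":0,"wx":0,"wy":0,"wz":0.2,"claw":12},{"x":16.9,"y":2.7,"z":0,"wx":0,"wy":0,"wz":0.2,"claw":12},{"x":16.9,"y":2.7,"z":4,"wx":0,"wy":0,"wz":0.2,"claw":12},{"x":16.9,"y":2.7,"z":8,"wx":0,"wy":0,"wz":0.2,"claw":12},{"x":16.9,"y":2.7,"z":10,"wx":0,"wy":0,"wz":0.2,"claw":12},{"x":16.9,"y":2.7,"z":11,"wx":0,"wy":0,"wz":0.2,"claw":12},{"x":16.9,"y":2.7,"z":11.6,"wx":0,"wy":0,"wz":0.2,"claw":12},{"x":16.9,"y":2.7,"z":11.9,"wx":0,"wy":0,"wz":0.2,"claw":12}]'

```text
clock: 44.28
position: [0.3934, 0.2712, 0.0131]
tool_rot: [-3.14, -0.002, 1.679]
force: [0.6, -0.4, -4.6]
grip_width: 0.0178
```

Run:
```python
from h import *
st(); to(.3930,.2700,.0105,96.2)
f=grab("scene","s30.png",(240,110,400,220),5)
```

```text
44.27 pos [0.3934 0.2712 0.0131] yaw [-1.799e+02 -1.000e-01  9.620e+01] F [ 0.6 -0.4 -4.6] w 0.0178 q [-0.2   0.77 -0.7   2.09  0.89  0.61  0.14]
to (0.393, 0.27, 0.0105, 96.2) xyz cm [-0.12 -0.05  0.26] w [-0.1 -0.1  0. ] rows>= 0.0
```

View pics/s30.png

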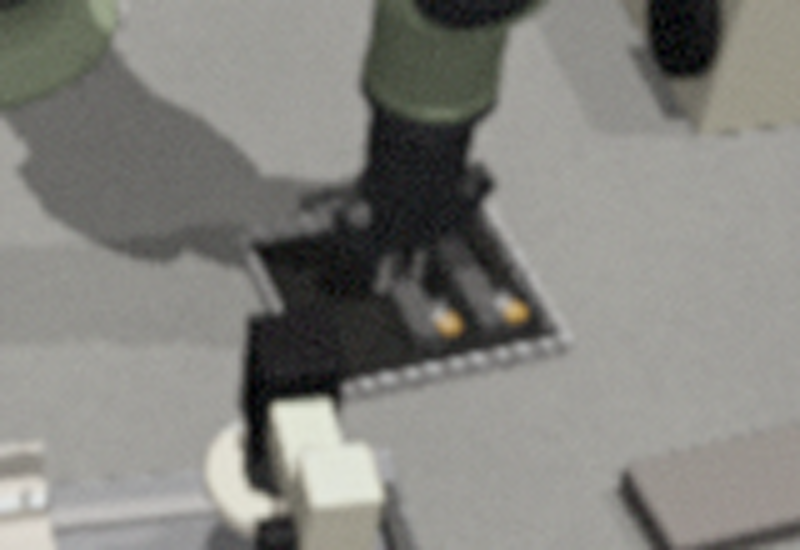

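Call:
jog_arm --increments '[{"x":0,"y":0,"z":0.2,"wx":0,"wy":0,"wz":0,"claw":12},{"x":0,"y":0,"z":0.35,"wx":0,"wy":0,"wz":0,"claw":12},{"x":0,"y":0,"z":0.35,"wx":0,"wy":0,"wz":0,"claw":12}]'

```text
clock: 44.7
position: [0.3936, 0.2713, 0.01]
tool_rot: [-3.141, -0.001, 1.679]
force: [-2.3, -1.7, 8.2]
grip_width: 0.0178
```

Call:
jog_arm --increments '[{"x":0,"y":0,"z":0,"wx":0,"wy":0,"wz":0,"claw":22},{"x":0,"y":0,"z":0,"wx":0,"wy":0,"wz":0,"claw":40},{"x":0,"y":0,"z":0,"wx":0,"wy":0,"wz":0,"claw":40},{"x":0,"y":0,"z":-1,"wx":0,"wy":0,"wz":0,"claw":40},{"x":0,"y":0,"z":-5,"wx":0,"wy":0,"wz":0,"claw":40},{"x":0,"y":0,"z":-11,"wx":0,"wy":0,"wz":0,"claw":40},{"x":0,"y":0,"z":-13,"wx":0,"wy":0,"wz":0,"claw":44}]'

```text
clock: 45.58
position: [0.3942, 0.2718, 0.1434]
tool_rot: [3.139, -0.003, 1.679]
force: [-0.5, 0.5, -0.6]
grip_width: 0.0378
```

Run:
```python
from h import *
st(); to(.6125,-.1680,.14,87.9)
f=grab("scene","s31.png",(150,110,400,270),3.2)
```

```text
45.58 pos [0.3942 0.2718 0.1434] yaw [179.9  -0.2  96.2] F [-0.5  0.5 -0.6] w 0.0378 q [-0.04  0.57 -0.92  2.03  0.61  0.84  0.37]
to (0.6125, -0.168, 0.14, 87.9) xyz cm [-46.09  16.93   0.24] w [ 0.1 -0.2  8.3] rows>= 7.9
```

View pics/s31.png

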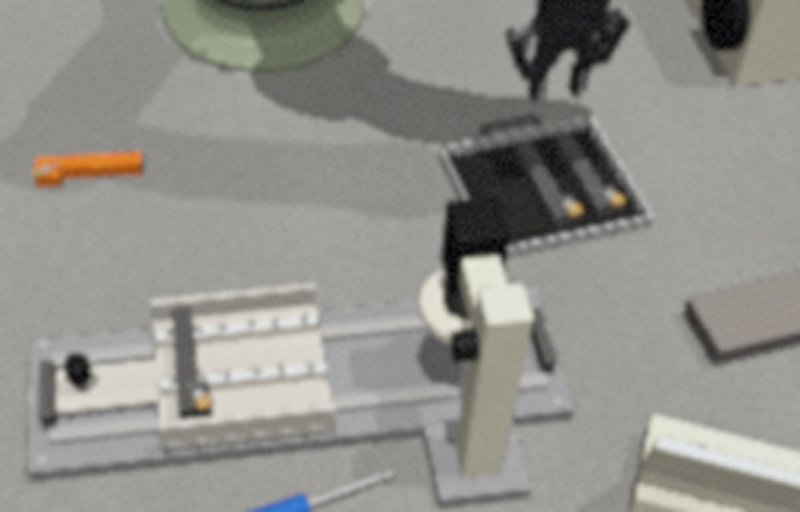

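Call:
jog_arm --increments '[{"x":-6,"y":0,"z":0,"wx":0,"wy":0,"wz":0,"claw":44},{"x":-12,"y":1,"z":0,"wx":0,"wy":0,"wz":1,"claw":44},{"x":-18,"y":2,"z":0,"wx":0,"wy":0,"wz":2,"claw":44},{"x":-24,"y":3,"z":0,"wx":0,"wy":0,"wz":4,"claw":44},{"x":-30,"y":5,"z":0,"wx":0,"wy":0,"wz":6,"claw":44},{"x":-36,"y":7,"z":0,"wx":0,"wy":0,"wz":8.3,"claw":44},{"x":-41,"y":10,"z":0,"wx":0.1,"wy":0,"wz":8.3,"claw":44},{"x":-45,"y":14,"z":0,"wx":0.1,"wy":0,"wz":8.3,"claw":44},{"x":-46.1,"y":16.8,"z":0.2,"wx":0.1,"wy":0,"wz":8.3,"claw":44},{"x":-46.1,"y":16.8,"z":0.2,"wx":0.1,"wy":0,"wz":8.3,"claw":44}]'

```text
clock: 46.88
position: [0.6125, -0.1682, 0.141]
tool_rot: [3.14, -0.005, 1.534]
force: [-1.2, -0.0, 0.6]
grip_width: 0.0372
```

Run:
```python
from h import *
st(); to(.6125,-.1680,.0618,87.9)
f=grab("scene","s32.png",(140,130,300,250),5)
```

```text
46.88 pos [ 0.6125 -0.1682  0.141 ] yaw [179.9  -0.3  87.9] F [-1.2 -0.   0.6] w 0.0372 q [ 0.69  0.76 -0.81  1.62  0.62  1.03  1.22]
to (0.6125, -0.168, 0.0618, 87.9) xyz cm [-0.02 -0.01  7.92] w [ 0.1 -0.3 -0. ] rows>= 1.3
```

View pics/s32.png

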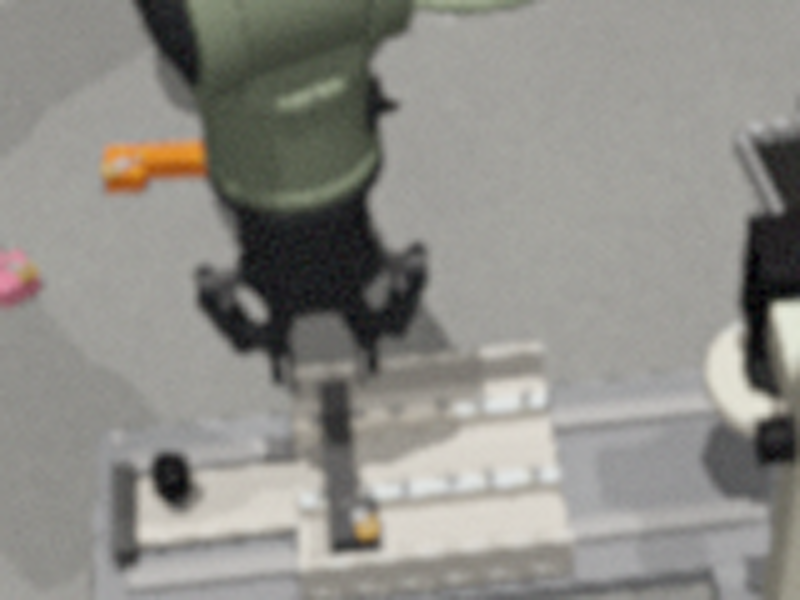

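Call:
jog_arm --increments '[{"x":0,"y":0,"z":3,"wx":0,"wy":-0.3,"wz":0,"claw":44},{"x":0,"y":0,"z":6,"wx":0,"wy":-0.3,"wz":0,"claw":44},{"x":0,"y":0,"z":7.5,"wx":0,"wy":-0.3,"wz":0,"claw":44},{"x":0,"y":0,"z":7.9,"wx":0,"wy":-0.3,"wz":0,"claw":44},{"x":0,"y":0,"z":7.9,"wx":0,"wy":-0.3,"wz":0,"claw":12},{"x":0,"y":0,"z":7.9,"wx":0,"wy":-0.3,"wz":0,"claw":12},{"x":0,"y":0,"z":7.9,"wx":0,"wy":-0.3,"wz":0,"claw":12},{"x":0,"y":0,"z":7.9,"wx":0,"wy":-0.3,"wz":0,"claw":12},{"x":0,"y":0,"z":7.9,"wx":0,"wy":-0.3,"wz":0,"claw":12}]'

```text
clock: 48.05
position: [0.6119, -0.1673, 0.0633]
tool_rot: [3.14, 0.001, 1.535]
force: [-2.3, 0.1, 7.9]
grip_width: 0.018
```

Call:
jog_arm --increments '[{"x":0,"y":0,"z":-2,"wx":0,"wy":0,"wz":0,"claw":12},{"x":0,"y":0,"z":-5,"wx":0,"wy":0,"wz":0,"claw":12},{"x":0,"y":0,"z":-7,"wx":0,"wy":0,"wz":0,"claw":12},{"x":0,"y":0,"z":-7,"wx":0,"wy":0,"wz":0,"claw":12}]'

```text
clock: 48.55
position: [0.6125, -0.1675, 0.1351]
tool_rot: [3.137, 0.002, 1.534]
force: [0.2, 0.3, -4.3]
grip_width: 0.0176
```

Run:
```python
from h import *
st(); to(.3987,.2161,.13,96.2)
f=grab("scene","s33.png",(150,110,400,270),3.2);f=grab("top","t33.png")
```

```text
48.55 pos [ 0.6125 -0.1675  0.1351] yaw [1.798e+02 1.000e-01 8.790e+01] F [ 0.2  0.3 -4.3] w 0.0176 q [ 0.68  0.77 -0.8   1.63  0.63  1.02  1.21]
to (0.3987, 0.2161, 0.13, 96.2) xyz cm [ 37.55 -22.77   0.34] w [ 0.2  0.1 -8.3] rows>= 7.0
```

View pics/s33.png

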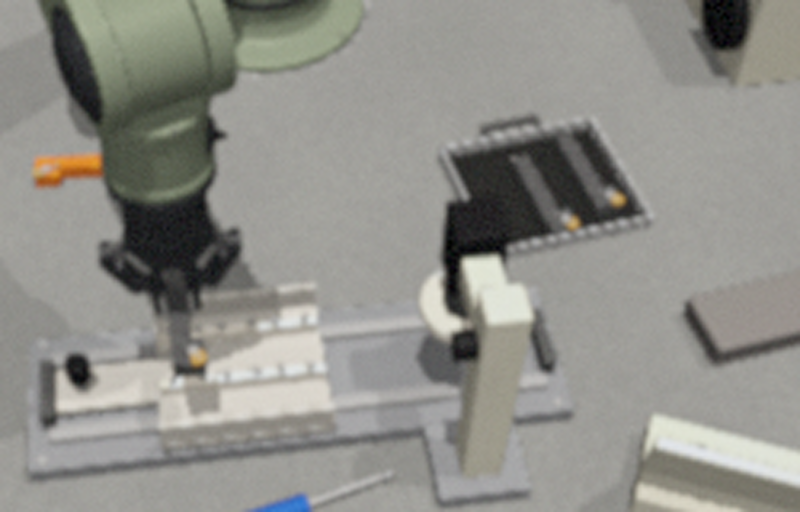

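View pics/t33.png

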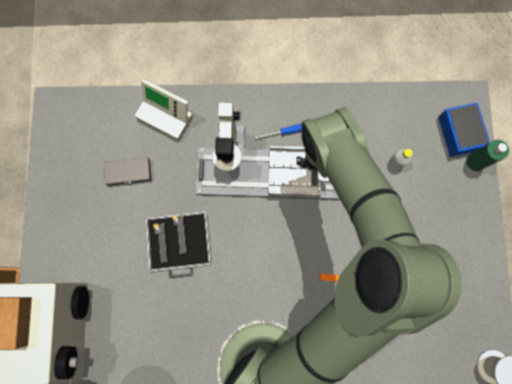

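```bash
cat >> h.py <<'E'
def tray_ov(T,name):
    f=bot.grab_frame("top"); sc=7
    x0,y0,x1,y1=135,195,225,285
    im=f["pixels"].astype(float); br=im.mean(2)
    x,y,yaw=T; c,s=np.cos(yaw),np.sin(yaw)
    big=cv2.resize(f["pixels"],None,fx=sc,fy=sc,interpolation=cv2.INTER_CUBIC)[:,:,::-1].copy()
    for hx,hy,z in((.0875,.1,.018),(.0835,.096,.018)):
        P=[(x+c*a-s*b,y+s*a+c*b,z) for a,b in((hx,hy),(hx,-hy),(-hx,-hy),(-hx,hy))]
        cv2.polylines(big,[np.round((pix(f,P)+.5)*sc).astype(np.int32)],True,(0,255,0),1)
    cv2.imwrite("pics/"+name,big[y0*sc:y1*sc,x0*sc:x1*sc]); return f
E
python3 - <<'E'
from h import *
tray_ov((.4002,.2716,np.radians(6.2)),"to1.png")
E
```

```text
(no output)
```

View pics/to1.png

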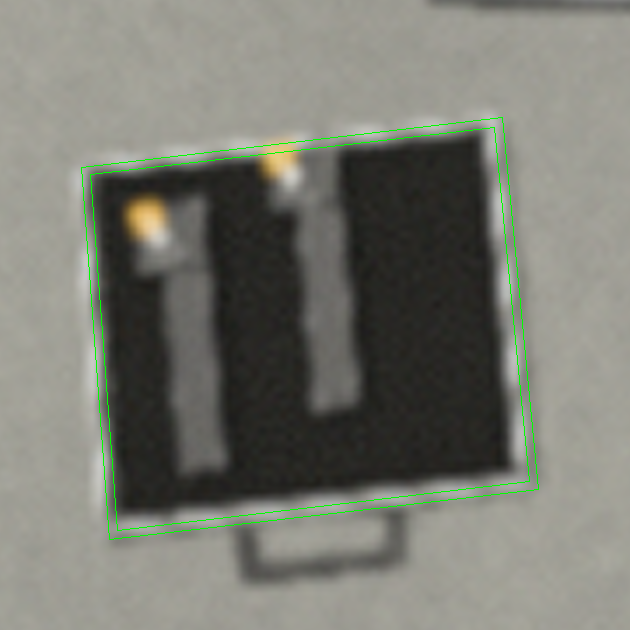

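```bash
cat >> h.py <<'E'
def tray_fit(f,roi,p0,z=.004):
    x0,y0,x1,y1=roi; im=f["pixels"][y0:y1,x0:x1].astype(float).max(2)
    m=(np.clip((im-35)/60,0,1)).astype(np.float32)
    return fit_holder([f],[(roi,m)],p0,z)
T=np.array([.403,.2708,np.radians(6.2)])
def in_tray(p):
    d=p[:2]-T[:2]; c,s=np.cos(T[2]),np.sin(T[2]); return np.round([1000*(c*d[0]+s*d[1]),1000*(-s*d[0]+c*d[1]),np.degrees(p[2]-T[2])],1)
E
python3 - <<'E'
from h import *
f=tray_ov(T,"to2.png")
pA,c=tray_fit(f,(152,221,171,265),(.395,.325,.108)); print("A",pA,c,in_tray(pA))
pB,c=tray_fit(f,(171,218,190,257),(.42,.26,.05)); print("B",pB,c,in_tray(pB))
overlay(f,[pA,pB],"to3.png",(135,195,225,285),7,.004)
E
```

```text
A [0.39770837 0.32759164 0.12143318] 0.18379375338554382 [ 0.9 57.   0.8]
B [0.42540845 0.26486964 0.10750863] 0.16367609798908234 [21.6 -8.3 -0. ]
```

View pics/to3.png

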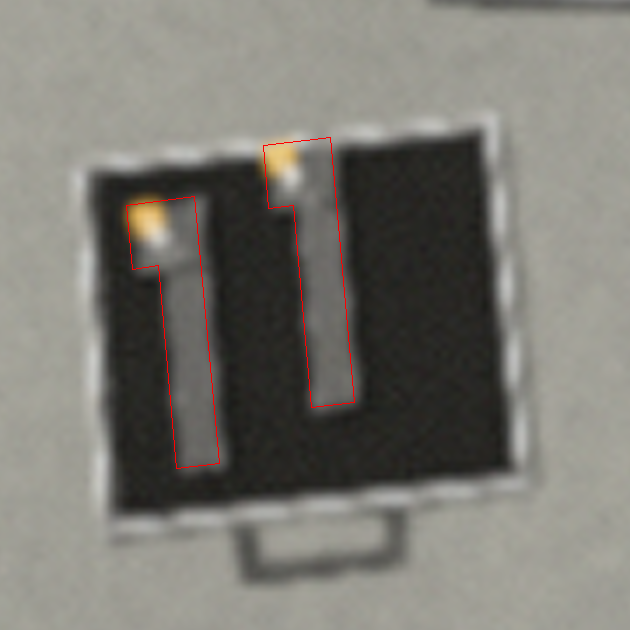

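View pics/to2.png

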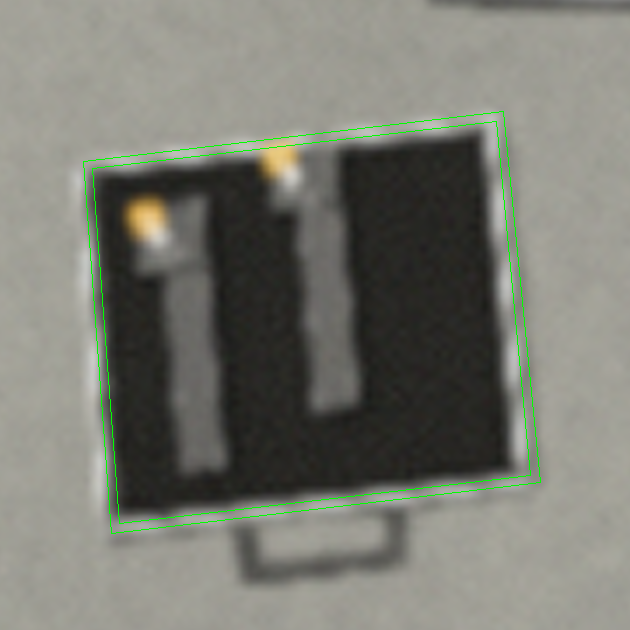

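B was knocked about 23 mm forward against the tray's front wall while I was away. It still lies flat, and I'll set it back after placing C. Opening less on C's release will keep clear of B.

Call:
jog_arm --increments '[{"x":0,"y":-6,"z":0,"wx":0,"wy":0,"wz":0,"claw":12},{"x":0,"y":-12,"z":0,"wx":0,"wy":0,"wz":0,"claw":12},{"x":2,"y":-18,"z":0,"wx":0.2,"wy":0,"wz":-2,"claw":12},{"x":6,"y":-22,"z":0,"wx":0.2,"wy":0,"wz":-4,"claw":12},{"x":12,"y":-22.6,"z":0,"wx":0.2,"wy":0,"wz":-8.3,"claw":12},{"x":18,"y":-22.6,"z":0,"wx":0.2,"wy":0,"wz":-8.3,"claw":12},{"x":24,"y":-22.6,"z":0,"wx":0.2,"wy":0,"wz":-8.3,"claw":12},{"x":30,"y":-22.6,"z":0,"wx":0.2,"wy":0,"wz":-8.3,"claw":12},{"x":35.5,"y":-22.6,"z":0,"wx":0.2,"wy":0,"wz":-8.3,"claw":12},{"x":37.6,"y":-22.6,"z":0,"wx":0.2,"wy":0,"wz":-8.3,"claw":12}]'

```text
clock: 50.0
position: [0.3982, 0.2201, 0.1315]
tool_rot: [-3.138, -0.001, 1.683]
force: [-0.3, -0.7, -2.8]
grip_width: 0.018
```

Run:
```python
from h import *
st(); to(.400,.217,.0125,96.2)
f=grab("scene","s34.png",(240,110,400,220),5)
```

```text
50.0 pos [0.3982 0.2201 0.1315] yaw [-179.8   -0.    96.4] F [-0.3 -0.7 -2.8] w 0.018 q [ 0.07  0.56 -0.92  2.09  0.63  0.8   0.44]
to (0.4, 0.217, 0.0125, 96.2) xyz cm [-0.34  0.19 11.9 ] w [-0.2 -0.   0.2] rows>= 1.9
```

View pics/s34.png

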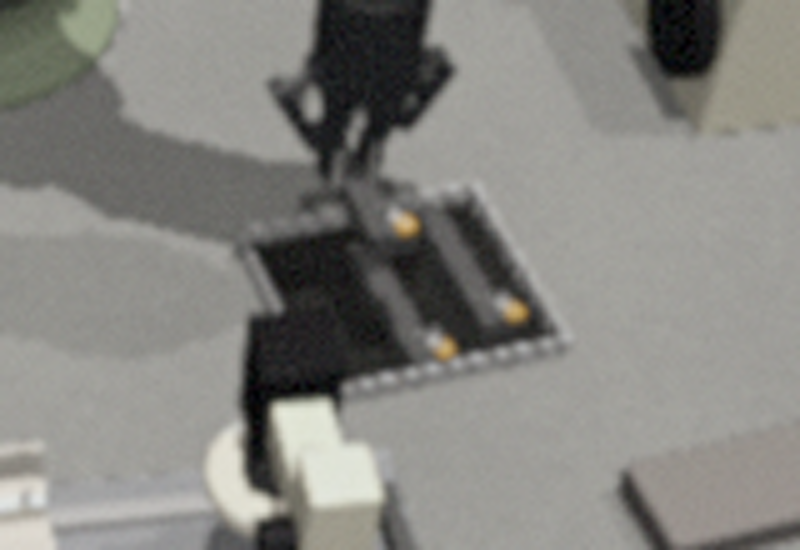

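Call:
jog_arm --increments '[{"x":-0.4,"y":0.2,"z":0,"wx":-0.2,"wy":0,"wz":0.2,"claw":12},{"x":-0.4,"y":0.2,"z":3,"wx":-0.2,"wy":0,"wz":0.2,"claw":12},{"x":-0.4,"y":0.2,"z":6,"wx":-0.2,"wy":0,"wz":0.2,"claw":12},{"x":-0.4,"y":0.2,"z":8.5,"wx":-0.2,"wy":0,"wz":0.2,"claw":12},{"x":-0.4,"y":0.2,"z":10.3,"wx":-0.2,"wy":0,"wz":0.2,"claw":12},{"x":-0.4,"y":0.2,"z":11.2,"wx":-0.2,"wy":0,"wz":0.2,"claw":12},{"x":-0.4,"y":0.2,"z":11.7,"wx":-0.2,"wy":0,"wz":0.2,"claw":12},{"x":-0.4,"y":0.2,"z":11.9,"wx":-0.2,"wy":0,"wz":0.2,"claw":12}]'

```text
clock: 51.05
position: [0.4005, 0.2179, 0.0128]
tool_rot: [3.141, -0.002, 1.68]
force: [0.1, -0.0, -2.6]
grip_width: 0.0179
```

Run:
```python
from h import *
st()
f=grab("scene","s35.png",(240,110,400,220),5)
```

```text
51.05 pos [0.4005 0.2179 0.0128] yaw [ 1.80e+02 -1.00e-01  9.62e+01] F [ 0.1 -0.  -2.6] w 0.0179 q [-0.1   0.75 -0.7   2.15  0.92  0.58  0.19]
```

View pics/s35.png

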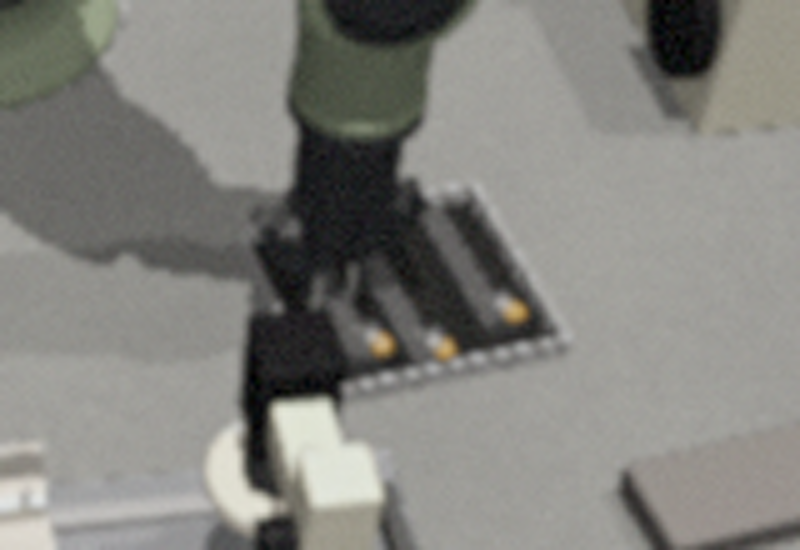

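Call:
jog_arm --increments '[{"x":-0.2,"y":0,"z":0.1,"wx":0,"wy":0,"wz":0,"claw":12},{"x":-0.2,"y":0,"z":0.2,"wx":0,"wy":0,"wz":0,"claw":12},{"x":-0.2,"y":0,"z":0.2,"wx":0,"wy":0,"wz":0,"claw":12}]'

```text
clock: 51.48
position: [0.401, 0.2156, 0.0113]
tool_rot: [3.141, -0.001, 1.68]
force: [-2.2, -3.5, 10.5]
grip_width: 0.0179
```

Call:
jog_arm --increments '[{"x":0,"y":0,"z":0,"wx":0,"wy":0,"wz":0,"claw":22},{"x":0,"y":0,"z":0,"wx":0,"wy":0,"wz":0,"claw":33},{"x":0,"y":0,"z":0,"wx":0,"wy":0,"wz":0,"claw":33},{"x":0,"y":0,"z":-1,"wx":0,"wy":0,"wz":0,"claw":33},{"x":0,"y":0,"z":-4,"wx":0,"wy":0,"wz":0,"claw":33},{"x":0,"y":0,"z":-9,"wx":0,"wy":0,"wz":0,"claw":40},{"x":-4,"y":0,"z":-10,"wx":0,"wy":0,"wz":0,"claw":40},{"x":-10,"y":0,"z":-10,"wx":0,"wy":0,"wz":0,"claw":40},{"x":-16,"y":0,"z":-10,"wx":0,"wy":0,"wz":0,"claw":40},{"x":-20,"y":0,"z":-10,"wx":0,"wy":0,"wz":0,"claw":40}]'

```text
clock: 52.72
position: [0.4224, 0.014, 0.1115]
tool_rot: [3.141, -0.001, 1.678]
force: [0.3, -0.0, 0.7]
grip_width: 0.0341
```

Run:
```python
from h import *
st()
T=np.array([.4015,.2742,np.radians(6.2)])
f=tray_ov(T,"to4.png")
grab("scene","s36.png",(240,110,400,220),5)
```

```text
52.73 pos [0.4224 0.014  0.1115] yaw [179.9  -0.   96.1] F [ 0.3 -0.   0.7] w 0.0341 q [ 0.52  0.54 -0.89  2.18  0.67  0.71  0.85]
```

View pics/to4.png

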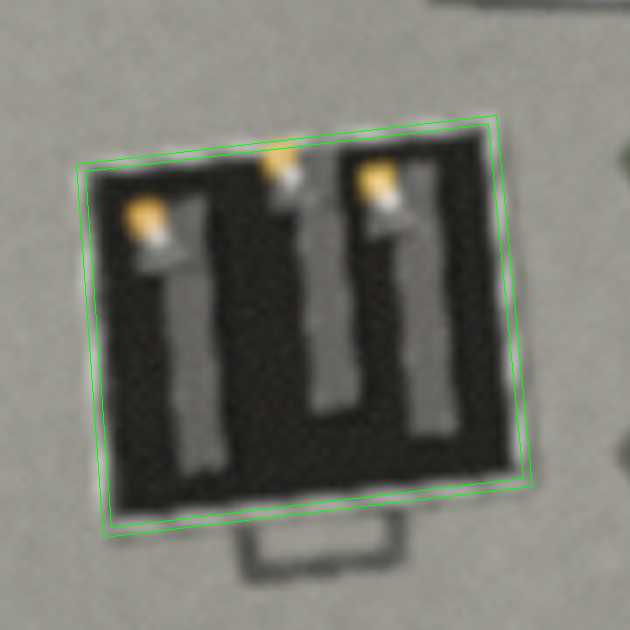

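View pics/s36.png

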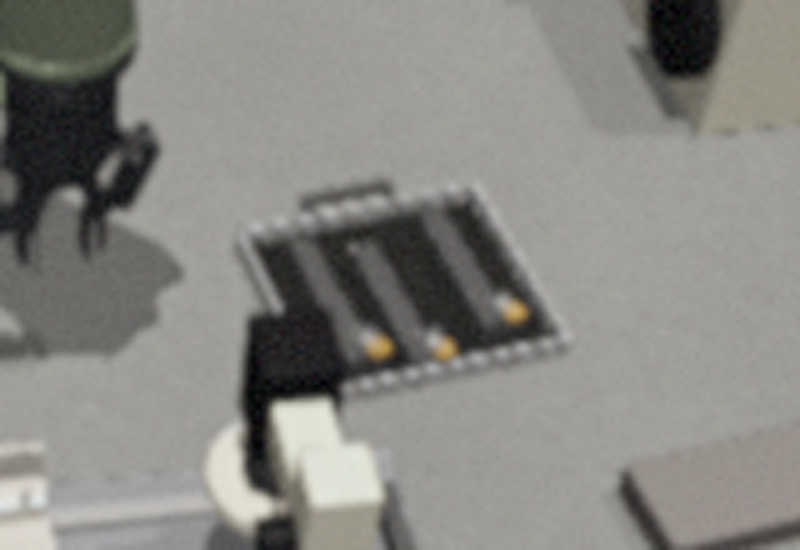

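Run:
```python
from h import *
to(.4147,.2610,.11,96.2)
```

```text
to (0.4147, 0.261, 0.11, 96.2) xyz cm [24.8   1.79  0.12] w [ 0.   0.  -0.3] rows>= 4.0
```

Call:
jog_arm --increments '[{"x":6,"y":0,"z":0,"wx":0,"wy":0,"wz":0,"claw":36},{"x":12,"y":1,"z":0,"wx":0,"wy":0,"wz":0,"claw":36},{"x":18,"y":1.8,"z":0,"wx":0,"wy":0,"wz":-0.3,"claw":36},{"x":23,"y":1.8,"z":0,"wx":0,"wy":0,"wz":-0.3,"claw":36},{"x":24.8,"y":1.8,"z":0,"wx":0,"wy":0,"wz":-0.3,"claw":36},{"x":24.8,"y":1.8,"z":0,"wx":0,"wy":0,"wz":-0.3,"claw":36},{"x":24.8,"y":1.8,"z":0,"wx":0,"wy":0,"wz":-0.3,"claw":36}]'

```text
clock: 53.7
position: [0.4148, 0.2604, 0.1113]
tool_rot: [3.141, 0.001, 1.679]
force: [-0.1, -0.8, -0.8]
grip_width: 0.0309
```

Run:
```python
from h import *
st();to(.4147,.2610,.05,96.2);to(.4147,.2610,.009,96.2)
grab("scene","s37.png",(260,110,400,220),5.5)
```

```text
53.7 pos [0.4148 0.2604 0.1113] yaw [180.    0.   96.2] F [-0.1 -0.8 -0.8] w 0.0309 q [-0.04  0.63 -0.87  2.02  0.68  0.8   0.37]
to (0.4147, 0.261, 0.05, 96.2) xyz cm [ 0.06 -0.    6.13] w [ 0.  0. -0.] rows>= 1.0
to (0.4147, 0.261, 0.009, 96.2) xyz cm [ 0.07 -0.   10.23] w [ 0.  0. -0.] rows>= 1.6
```

View pics/s37.png

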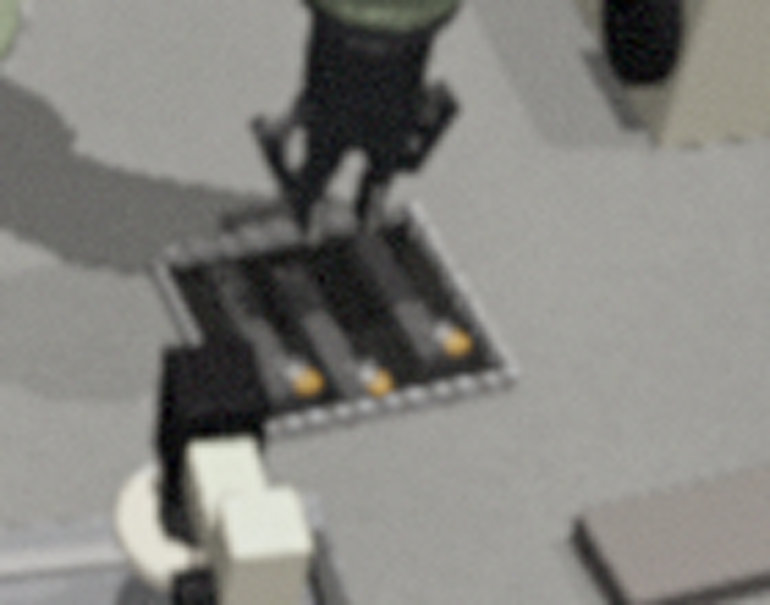

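Call:
jog_arm --increments '[{"x":0.1,"y":0,"z":4,"wx":0,"wy":0,"wz":0,"claw":36},{"x":0.1,"y":0,"z":6.5,"wx":0,"wy":0,"wz":0,"claw":36},{"x":0.1,"y":0,"z":7.3,"wx":0,"wy":0,"wz":0,"claw":36},{"x":0.1,"y":0,"z":7.3,"wx":0,"wy":0,"wz":0,"claw":36}]'

```text
clock: 54.25
position: [0.415, 0.2608, 0.0385]
tool_rot: [3.142, 0.001, 1.678]
force: [0.5, -0.2, -1.0]
grip_width: 0.0306
```

Run:
```python
from h import *
st();to(.4147,.2610,.0095,96.2)
grab("scene","s38.png",(270,130,370,205),7.5)
```

```text
54.25 pos [0.415  0.2608 0.0385] yaw [180.    0.   96.1] F [ 0.5 -0.2 -1. ] w 0.0306 q [-0.13  0.74 -0.75  2.06  0.83  0.68  0.24]
to (0.4147, 0.261, 0.0095, 96.2) xyz cm [ 0.02 -0.03  2.9 ] w [ 0.   0.  -0.1] rows>= 0.5
```

View pics/s38.png

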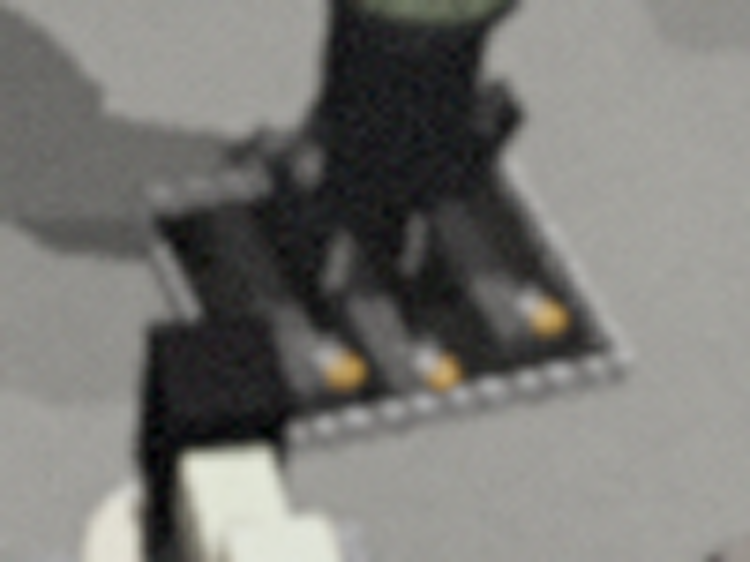

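Call:
jog_arm --increments '[{"x":0,"y":0,"z":1,"wx":0,"wy":0,"wz":0,"claw":36},{"x":0,"y":0,"z":1.9,"wx":0,"wy":0,"wz":0,"claw":36},{"x":0,"y":0,"z":1.9,"wx":0,"wy":0,"wz":0,"claw":36}]'

```text
clock: 54.68
position: [0.4149, 0.2608, 0.0194]
tool_rot: [-3.141, 0.001, 1.678]
force: [0.0, -0.1, 0.0]
grip_width: 0.0307
```

Call:
jog_arm --increments '[{"x":0,"y":0,"z":0.6,"wx":0,"wy":0,"wz":0,"claw":36},{"x":0,"y":0,"z":1.0,"wx":0,"wy":0,"wz":0,"claw":36},{"x":0,"y":0,"z":1.0,"wx":0,"wy":0,"wz":0,"claw":12},{"x":0,"y":0,"z":1.0,"wx":0,"wy":0,"wz":0,"claw":12},{"x":0,"y":0,"z":1.0,"wx":0,"wy":0,"wz":0,"claw":12},{"x":0,"y":0,"z":1.0,"wx":0,"wy":0,"wz":0,"claw":12}]'

```text
clock: 55.42
position: [0.4147, 0.2609, 0.0093]
tool_rot: [-3.141, 0.001, 1.678]
force: [-1.7, 0.4, -4.2]
grip_width: 0.0179
```

Call:
jog_arm --increments '[{"x":0,"y":0,"z":-1,"wx":0,"wy":0,"wz":0,"claw":12},{"x":0,"y":0,"z":-2,"wx":0,"wy":0,"wz":0,"claw":12},{"x":0,"y":0,"z":-2.5,"wx":0,"wy":0,"wz":0,"claw":12},{"x":0,"y":0,"z":-2.5,"wx":0,"wy":0,"wz":0,"claw":12}]'

```text
clock: 55.92
position: [0.415, 0.2609, 0.0348]
tool_rot: [3.141, 0.001, 1.678]
force: [0.2, 0.5, -4.9]
grip_width: 0.0179
```

Run:
```python
from h import *
st();to(.3935,.2710,.036,96.2)
grab("scene","s39.png",(270,130,370,205),7.5)
```

```text
55.92 pos [0.415  0.2609 0.0348] yaw [180.    0.   96.1] F [ 0.2  0.5 -4.9] w 0.0179 q [-0.13  0.75 -0.75  2.06  0.84  0.67  0.23]
to (0.3935, 0.271, 0.036, 96.2) xyz cm [ 1.24 -2.03 -0.12] w [ 0.   0.  -0.1] rows>= 0.4
```

View pics/s39.png

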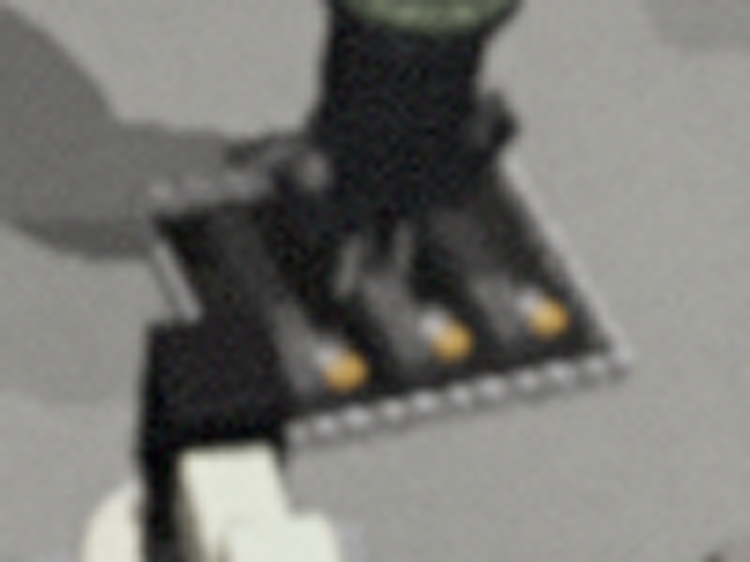

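Call:
jog_arm --increments '[{"x":0.6,"y":-1,"z":0,"wx":0,"wy":0,"wz":0,"claw":12},{"x":1.2,"y":-2,"z":0,"wx":0,"wy":0,"wz":0,"claw":12},{"x":1.2,"y":-2,"z":0.8,"wx":0,"wy":0,"wz":0,"claw":12},{"x":1.2,"y":-2,"z":1.6,"wx":0,"wy":0,"wz":0,"claw":12},{"x":1.2,"y":-2,"z":2.2,"wx":0,"wy":0,"wz":0,"claw":12},{"x":1.2,"y":-2,"z":2.5,"wx":0,"wy":0,"wz":0,"claw":12},{"x":1.2,"y":-2,"z":2.6,"wx":0,"wy":0,"wz":0,"claw":12}]'

```text
clock: 56.85
position: [0.3937, 0.2704, 0.0091]
tool_rot: [3.141, 0.002, 1.678]
force: [-9.2, -9.5, 45.6]
grip_width: 0.0178
```

Call:
jog_arm --increments '[{"x":0,"y":0,"z":-0.1,"wx":0,"wy":0,"wz":0,"claw":20},{"x":0,"y":0,"z":-0.1,"wx":0,"wy":0,"wz":0,"claw":36},{"x":0,"y":0,"z":-0.1,"wx":0,"wy":0,"wz":0,"claw":36},{"x":0,"y":0,"z":-1,"wx":0,"wy":0,"wz":0,"claw":36},{"x":0,"y":0,"z":-5,"wx":0,"wy":0,"wz":0,"claw":36},{"x":0,"y":0,"z":-11,"wx":0,"wy":0,"wz":0,"claw":40},{"x":-6,"y":0,"z":-14,"wx":0,"wy":0,"wz":0,"claw":40},{"x":-12,"y":0,"z":-14,"wx":0,"wy":0,"wz":0,"claw":40},{"x":-18,"y":0,"z":-14,"wx":0,"wy":0,"wz":0,"claw":40},{"x":-24,"y":0,"z":-14,"wx":0,"wy":0,"wz":0,"claw":40}]'

```text
clock: 58.1
position: [0.4192, 0.0299, 0.1502]
tool_rot: [3.14, 0.002, 1.678]
force: [0.7, 0.7, -0.3]
grip_width: 0.0339
```

Run:
```python
from h import *
st()
T=np.array([.4015,.2742,np.radians(6.2)])
import h; h.T=T
f=tray_ov(T,"to5.png")
for n,roi,p in(("A",(152,221,171,265),(.395,.325,.108)),("B",(171,220,192,262),(.405,.27,.108)),("C",(184,215,205,260),(.41,.22,.1))):
    q,c=tray_fit(f,roi,p); print(n,q,round(c,2),in_tray(q))
sv(f,"top_end.png"); grab("scene","s40.png",None,1.5)
```

```text
58.1 pos [0.4192 0.0299 0.1502] yaw [1.799e+02 1.000e-01 9.610e+01] F [ 0.7  0.7 -0.3] w 0.0339 q [ 0.55  0.48 -0.96  2.16  0.57  0.78  0.9 ]
A [0.39836868 0.32752042 0.12090918] 0.22 [ 2.6 53.3  0.7]
B [0.4056193  0.27419973 0.12233639] 0.27 [ 4.1 -0.4  0.8]
C [0.41385243 0.21918473 0.10966459] 0.21 [  6.3 -56.    0.1]
```

View pics/to5.png

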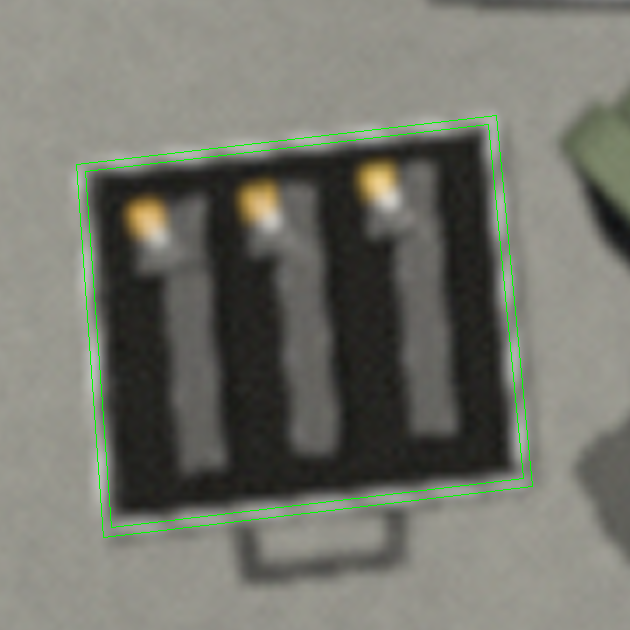

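View pics/s40.png

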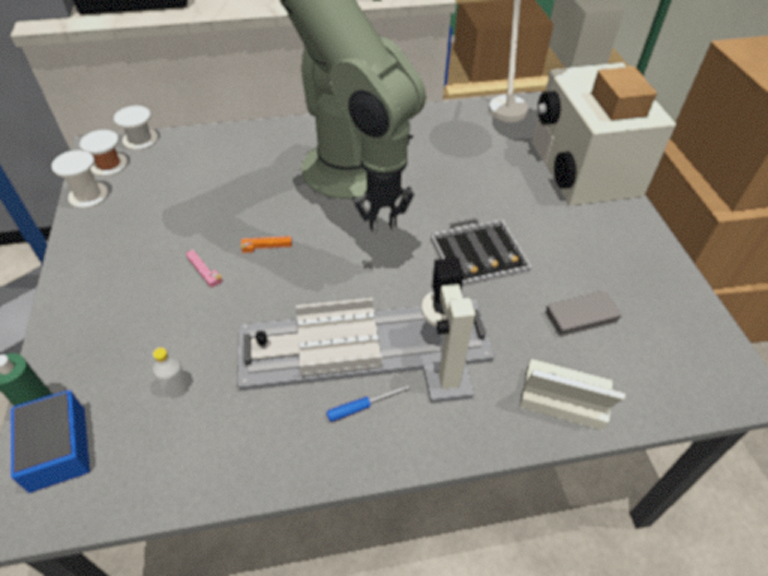

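View pics/top_end.png

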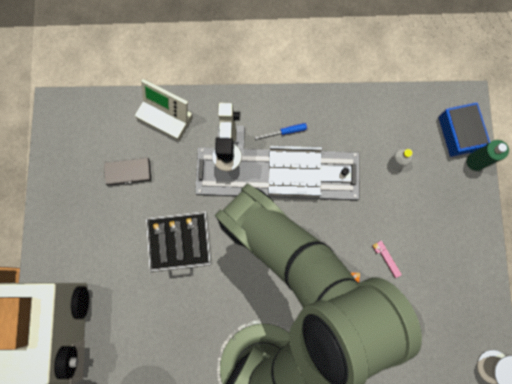

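Call:
jog_arm --increments '[{"x":0,"y":0,"z":0,"wx":0,"wy":0,"wz":0,"claw":40},{"x":0,"y":0,"z":0,"wx":0,"wy":0,"wz":0,"claw":40}]'

```text
clock: 58.45
position: [0.4191, 0.0264, 0.1497]
tool_rot: [-3.141, 0.004, 1.67]
force: [-0.1, 0.6, -0.2]
grip_width: 0.034
```

Run:
```python
from h import *
st(); print(bot.job_done())
```

```text
58.45 pos [0.4191 0.0264 0.1497] yaw [-180.     0.2   95.7] F [-0.1  0.6 -0.2] w 0.034 q [ 0.55  0.48 -0.96  2.16  0.57  0.78  0.9 ]
the job is handed in; nothing more can be done
None
```

I handed the job in at about 58 s, with all the steps carried out in order; no verdict was reported. I pulled the slide out to the loading stop and laid the three dark holders in their own nests, heads to the column side. I then pushed the slide home, held it against the stop for 2.5 s, and pulled it out to the loading stop again. All three holders now lie in the tray.

- **Slide:** knob travel was 0.220 m, with the stop felt at both ends. The last pictures show it still out at the loading stop.
- **Tray:** the camera fit puts the holders at tray x = 3, 4 and 6 mm and y = +53, 0 and −56 mm. They are aligned with the tray within 1°, heads away from the handle. Camera and arm positions differed by about 3 mm in the tray, well inside the tolerances.
- **Knocked holder:** while I fetched the third holder, the middle one in the tray was knocked about 2 cm forward against the front wall. I regripped it and set it back in the middle. That placing pressed down with about 46 N at the wrist, the highest force I read, against the 120 N limit.
- **Everything else:** the bottle, screwdriver and case look unmoved in the last pictures. The gripper is open and clear, with near-zero force reading.

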